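# Load the plaster hands and clamp the vacuum chamber evenly

## Task

Pull every little plaster hand out of its spring clips on the green rack, put them all in the aluminium vacuum chamber and swing the clear cover shut. Then tighten its four orange wing screws (clockwise) evenly in two rounds, first turning all four about half-way (roughly a sixth of a turn each) and only then all four fully home against their stops, going in each round from a screw to the one diagonally opposite before doing the other two. Leave the bottle, the jar and the bowl where they are.

Things in the scene. Friction and masses are not known exactly. Their poses are not given: they have to be found in the camera images.
- cast_0: White plaster hand, 84 mm tall, 0.09 kg. Origin: centre of the foot's underside; z up to the fingers, y across the palm. Foot disc 34 mm wide, 10 high; wrist 22 mm wide to z 28; palm z 28-56, 18 thick (x), 36 wide (y); fingers z 56-84, 14 thick (x), 34 wide (y). Stands in a rack station, axes as the rack's, foot held by two spring clips: comes straight up with a pull of about 10 N. None if absent.
- cast_1: As cast_0, another hand.
- cast_2: As cast_0, another hand.
- rack: Green fixed rack, base 110 (x) x 270 (y) x 8 mm, origin: centre of its underside, z up. Three stations at y = -85, 0, 85 mm: a hand stands on the base (height 8 mm), two steel clip noses over its foot from +x and -x, and behind each nose a green block, 34 to 50 mm from the station's centre in x, 50 mm wide in y, top 34 mm over the table. Grip hands well above the blocks.
- chamber: Fixed aluminium box, outside 260 (x) x 210 (y) x 100 mm high, walls 30 mm thick, inside 200 x 150 mm, floor at 12 mm. Origin: centre of its underside, z up. The cover is hinged along its -y top edge (right side seen from the robot).
- chamber_floor (a point): Centre of the chamber's inner floor, 12 mm above the table; axes as the chamber's.
- cover (a joint): Angle of the clear, blue-bordered cover (260 x 210 mm, 12 mm thick plus 1.5 mm border, 0.36 kg with screws). 0 = shut on the gasket, about 1.75 = standing open, leaning a little outwards; limit 1.85. A stiff hinge (0.5 N m friction) holds it where it is left; push it over and down by its outer face, near the free edge.
- cover_edge (a point): Middle of the cover's free edge at its outer (upper, when shut) face, 210 mm from the hinge line; turns with the cover. When shut it is 112 mm above the table, at the chamber's +y side. Its x runs along the edge, its y from the hinge to the edge, its z out of the outer face.
- screw_a (a joint): Turn of wing screw a, at the cover's -x +y corner. 0 to 0.4 = loose at the start, about 1.2 = half-way, 2.4 = fully tight (stop); grows clockwise seen from outside. Stays where left (friction 0.07 N m). Round the cover the screws go a, b, c, d: a and c are diagonal to each other, so are b and d.
- wing_a (a point): Centre of the orange wing of screw a: plate 40 mm long (point's x), 9 thick (y), 26 high (z, 13 each way), on a 20 mm wide hub; lies on the screw's axis, 24.5 mm over the cover's 12 mm plate (136.5 mm over the table when shut), 102 mm (x) and 77 mm (y) from the cover's middle. Turns with the screw.
- screw_b (a joint): Turn of wing screw b, at the cover's +x +y corner. 0 to 0.4 = loose at the start, about 1.2 = half-way, 2.4 = fully tight (stop); grows clockwise seen from outside. Stays where left (friction 0.07 N m). Round the cover the screws go a, b, c, d: a and c are diagonal to each other, so are b and d.
- wing_b (a point): Centre of the orange wing of screw b: plate 40 mm long (point's x), 9 thick (y), 26 high (z, 13 each way), on a 20 mm wide hub; lies on the screw's axis, 24.5 mm over the cover's 12 mm plate (136.5 mm over the table when shut), 102 mm (x) and 77 mm (y) from the cover's middle. Turns with the screw.
- screw_c (a joint): Turn of wing screw c, at the cover's +x -y corner. 0 to 0.4 = loose at the start, about 1.2 = half-way, 2.4 = fully tight (stop); grows clockwise seen from outside. Stays where left (friction 0.07 N m). Round the cover the screws go a, b, c, d: a and c are diagonal to each other, so are b and d.
- wing_c (a point): Centre of the orange wing of screw c: plate 40 mm long (point's x), 9 thick (y), 26 high (z, 13 each way), on a 20 mm wide hub; lies on the screw's axis, 24.5 mm over the cover's 12 mm plate (136.5 mm over the table when shut), 102 mm (x) and 77 mm (y) from the cover's middle. Turns with the screw.
- screw_d (a joint): Turn of wing screw d, at the cover's -x -y corner. 0 to 0.4 = loose at the start, about 1.2 = half-way, 2.4 = fully tight (stop); grows clockwise seen from outside. Stays where left (friction 0.07 N m). Round the cover the screws go a, b, c, d: a and c are diagonal to each other, so are b and d.
- wing_d (a point): Centre of the orange wing of screw d: plate 40 mm long (point's x), 9 thick (y), 26 high (z, 13 each way), on a 20 mm wide hub; lies on the screw's axis, 24.5 mm over the cover's 12 mm plate (136.5 mm over the table when shut), 102 mm (x) and 77 mm (y) from the cover's middle. Turns with the screw.
- bottle: Green glass bottle, 60 mm wide, 170 mm tall, origin under its centre; to be left alone.
- jar: White jar with brass lid, 68 mm wide, 80 mm tall, origin under its centre; to be left alone.
- bowl: Steel bowl, 120 mm wide, 50 mm tall, origin under its centre; to be left alone.

How it is judged:
By the outcome, as a careful person would: the job done as asked, in the order asked, and still so for the second after the job is handed in, with the robot touching nothing.
Of cast_0, cast_1, cast_2 only 1 to 3 are there at a start; the rules pass over those that are not, and their reading is None.
At some moment in a run one of cast_0, cast_1, cast_2 may be knocked a few centimetres aside while the robot is not near it.
Once in a run the grip may slacken for a moment while it holds something.
It also fails if it takes over 210 s, if anything falls off the work surface, if the arm or the gripper's body presses on something with over 40 N, if the wrist force passes 120 N, or if a joint passes its speed limit or range.

## Robot

A 6-joint arm with a two-finger parallel gripper is mounted at the origin on the work surface. World frame = base frame: x ahead of the robot, y to its left, z up, the work surface at z = 0. Lengths are in m, angles in degrees, forces in N, time in s.
With the tool pointing down it reaches from about 0.25 to 0.725 m from the base axis. Payload 9.7 kg.
Tool frame: the origin (TCP) lies on the centre line of the jaws, within the pads' length; the fingertips stand 19 mm ahead of it and the grasp point (between the pads) is the TCP; z points along the fingers, y is the direction in which the jaws open and shut (so a half turn about z gives the same grasp; the last joint's range is limited). The gripper opens to 85 mm and grips with 20 to 120 N. Pads are 22 mm wide; open, the fingers measure 114 mm over their backs; the gripper's body (76 mm by 85 mm) begins 54 mm behind the grasp point. The pads swing forward as they close: fully open they stand 13 mm farther back than shut.
Start: joints at [-75.516, 4.979, 10.078, 95.1, 0, 90], TCP at [0.138, -0.533, 0.228] pointing down, gripper open.
Joint ranges: [-179.16, 179.16], [-48.56, 103.87], [-65.8, 70.77], [-126.05, 130.52], [-82.76, 87.17], [-180, 180]. Speed limits (degrees/s): [127.2, 127.2, 147.25, 180, 180, 180].

## Interface

Orientations are given as [roll, pitch, yaw] about the fixed x, y, z axes, in that order (R = Rz(yaw) Ry(pitch) Rx(roll)).
In Python, from workcell import bot gives the robot as it stands.
- The arm moves only by the tool servo_tool, never from a script. Its argument "motion" is a list that holds one entry, the list of rows, each a list of 6 numbers: the shift along the tool's x, y, z in mm, then the turn, a rotation vector about the tool's x, y, z in rad. A call has 1 to 5 rows; each row shifts and turns the commanded pose from where the row before left it, along the tool's axes as they then stand; what a row does not reach is not made up. A row lasts 1/10 s, in which the tool goes at most 50 mm and 8.59 degrees, less where a joint would pass 70% of its speed; a pose out of reach is approached as far as the arm can. A call is refused whole if a number of a shift passes 50 or a number of a turn 0.15, either way. A call with a gripper value outside its range is refused whole. "gripper" is the finger opening in mm, from 0 to 85.4, set as the call begins (left out, the last holds). The fingers move at their own pace and stop on an object; "newtons" is the grip in N (left out, the last holds). Time passes only in rows, so rows that do not move let the fingers close. It gives the time, the measured TCP pose, the force and the opening at its end, in the units of the state.
- bot.get_obs(): the state, without advancing time (a new reading comes with each control period).
- bot.camera(name): name is "side" or "top"; returns a dict with "color" (400x640x3 uint8, red, green, blue), "fx", "fy", "cx", "cy" (pixels), "R" (3x3) and "t" (3): a world point X has camera coordinates R X + t. Camera axes: x right, y down, z forward; pixel columns grow to the right and rows downward; lengths in m; the calibration is good to about 2 mm. A picture is of the moment at which its call begins. There is no depth.
- bot.job_done(): hands the job in, once; it reports no verdict.
Trained networks look in a picture, given as the dict that the camera call returned (one of the last four; its "shot" number tells which), for a name from the list of things; names that differ only in an ending like _2 or _b are one class to them, and where a whole thing is asked for, a point or a joint stands for the part that bears it (a point fixed in the world has none). Each returns a list of dicts, best first, with "confidence" (0 to 1); they miss things now and then, are a little off and sometimes report something else, mostly with a low value. They report only what shows in the picture. A call takes as long as a camera call.
- bot.look_for(picture, label): "rect" ([left, top, width, height] in pixels, round what is visible of it).
The state is a dict: "time": time; "q": joint angles; "qd": joint speeds; "joint_efforts": joint torques, N m; "ee_pos": TCP position; "tcp_rot": TCP orientation; "wrist_force": force on the tool from outside, world axes, zero at the start; "torque": the same for the moment, N m; "opening": finger opening in m.
Only numpy, scipy, OpenCV 4.12 (cv2) and the standard library are available. Lean on these libraries where they do the work, as an engineer would, in place of code of your own. Each camera call takes 0.05 s, during which the arm holds its last target.

## Working session

There is one attempt and no reset: what is moved stays moved. The work goes in short steps, Python scripts to look and compute and a tool call to move; the robot and the scene stay as the last step left them, time stands still between calls to the robot, and variables do not carry over. Pictures are saved under pics/ and viewed, and the job is handed in when it is done.

Besides the shell and the picture viewer there is one more tool, called after "Emit:" as name(argument=value, ...) on one line, values as JSON. servo_tool: Moves the arm, as the interface text tells. Its arguments: {"type":"object","properties":{"motion":{"type":"array","items":{"type":"array","items":{"type":"array","items":{"type":"number"}}}},"gripper":{"type":"number"},"newtons":{"type":"number"}},"required":["motion"]}

```bash
ls; mkdir -p pics
cat > h.py <<'E'
from workcell import bot
import numpy as np, cv2
def shot(n,name):
    p=bot.camera(n); cv2.imwrite('pics/'+name+'.png',p['color'][:,:,::-1]); return p
def proj(p,X):
    c=np.asarray(p['R'])@np.asarray(X,float)+np.asarray(p['t']).ravel(); return [p['fx']*c[0]/c[2]+p['cx'],p['fy']*c[1]/c[2]+p['cy']]
def ray(p,u,v):
    R=np.asarray(p['R']);t=np.asarray(p['t']).ravel()
    d=R.T@np.array([(u-p['cx'])/p['fx'],(v-p['cy'])/p['fy'],1.]); return -R.T@t,d/np.linalg.norm(d)
def atz(p,u,v,z):
    o,d=ray(p,u,v); return o+d*(z-o[2])/d[2]
def tri(obs):
    A=np.zeros((3,3));b=np.zeros(3);rs=[ray(*o) for o in obs]
    for o,d in rs:
        M=np.eye(3)-np.outer(d,d);A+=M;b+=M@o
    X=np.linalg.solve(A,b); return X,[np.linalg.norm((np.eye(3)-np.outer(d,d))@(X-o)) for o,d in rs]
E
python3 - <<'E'
from h import *
np.set_printoptions(precision=3,suppress=True)
print(bot.get_obs())
for n in('side','top'):
    p=shot(n,n+'0'); print(n,{k:p[k] for k in p if k!='color'})
    for l in ['cast_0','rack','chamber','cover','wing_a','bottle','jar','bowl']:
        print(l,[(np.round(r['rect']).tolist(),round(r['confidence'],2)) for r in bot.look_for(p,l)][:6])
E
```

```text
pics
{'time': 0.0, 'q': array([-75.517,   5.014,  10.034,  95.1  ,   0.   ,  90.   ]), 'qd': array([ 0.026, -0.05 , -0.056, -0.065,  0.053,  0.084]), 'joint_efforts': array([  0.003, -52.039,  46.48 ,   0.017,   0.   ,   0.   ]), 'ee_pos': array([ 0.137, -0.532,  0.228]), 'tcp_rot': array([-179.921,   -0.   ,   14.483]), 'wrist_force': array([-0.488, -0.343, -0.675]), 'torque': array([-0.027,  0.001,  0.022]), 'opening': 0.0855345822071955}
side {'fx': 438.6777780943764, 'fy': 438.6777780943764, 'cx': 323.4649531288022, 'cy': 201.5375543058948, 'R': array([[-0.772, -0.636,  0.014],
       [-0.34 ,  0.394, -0.854],
       [ 0.537, -0.664, -0.52 ]]), 't': array([0.461, 0.324, 0.946]), 'shot': 1}
cast_0 [([291.0, 249.0, 13.0, 36.0], 0.77)]
rack [([225.0, 256.0, 102.0, 93.0], 0.83), ([238.0, 178.0, 25.0, 57.0], 0.59)]
chamber []
cover [([337.0, 108.0, 84.0, 90.0], 0.93)]
wing_a []
bottle []
jar [([201.0, 235.0, 27.0, 37.0], 0.55), ([417.0, 188.0, 39.0, 26.0], 0.29)]
bowl [([418.0, 186.0, 33.0, 25.0], 0.64)]
top {'fx': 439.016091317724, 'fy': 439.016091317724, 'cx': 310.3157939947674, 'cy': 202.74735393019174, 'R': array([[-0.001, -1.   ,  0.003],
       [-0.994,  0.   , -0.107],
       [ 0.107, -0.004, -0.994]]), 't': array([-0.037,  0.647,  1.41 ]), 'shot': 2}
cast_0 [([240.0, 230.0, 15.0, 8.0], 0.58)]
rack [([301.0, 167.0, 105.0, 98.0], 0.68), ([183.0, 214.0, 80.0, 43.0], 0.63)]
chamber [([302.0, 164.0, 104.0, 101.0], 0.94), ([213.0, 156.0, 16.0, 24.0], 0.72)]
cover [([364.0, 165.0, 43.0, 97.0], 0.74), ([395.0, 245.0, 10.0, 18.0], 0.55)]
wing_a [([388.0, 168.0, 16.0, 18.0], 0.6)]
bottle [([268.0, 140.0, 17.0, 26.0], 0.95)]
jar [([213.0, 156.0, 17.0, 27.0], 0.78)]
bowl [([405.0, 249.0, 38.0, 30.0], 0.66), ([395.0, 244.0, 10.0, 16.0], 0.36)]
```

Run:
```python
import cv2
for n,(x0,y0,x1,y1) in {'top0':(170,120,450,320),'side0':(190,90,470,360)}.items():
    i=cv2.imread(f'pics/{n}.png')[y0:y1,x0:x1]; s=min(800/(x1-x0),600/(y1-y0)); cv2.imwrite(f'pics/{n}c.png',cv2.resize(i,None,fx=s,fy=s,interpolation=3)); print(n,s)
```

```text
top0 2.857142857142857
side0 2.2222222222222223
```

View pics/top0.png

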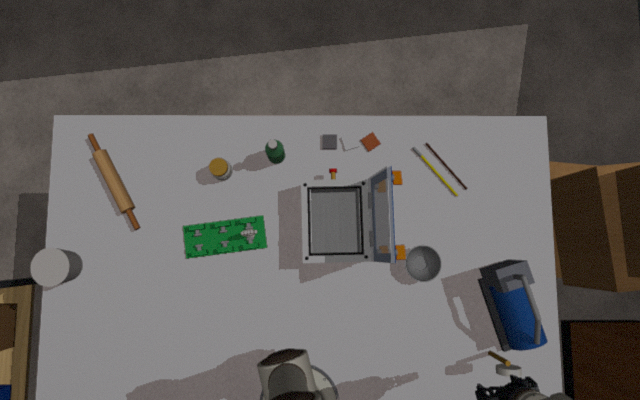

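View pics/top0c.png

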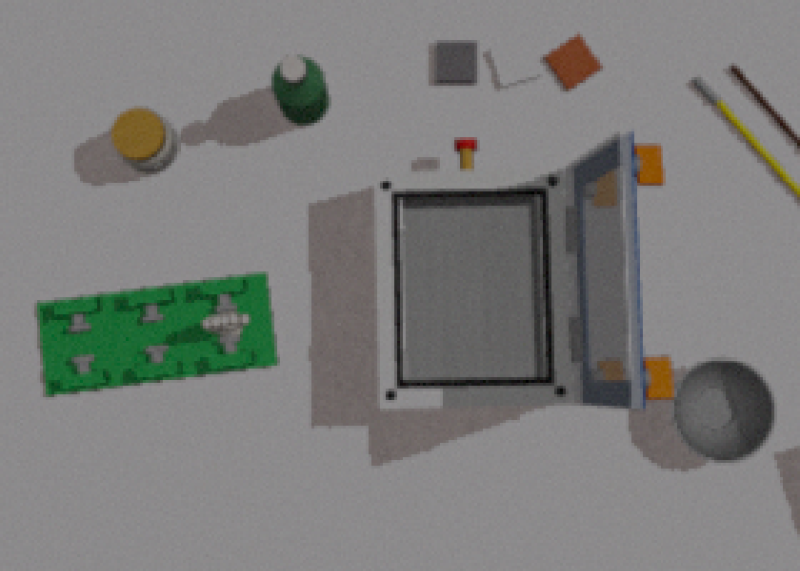

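View pics/side0c.png

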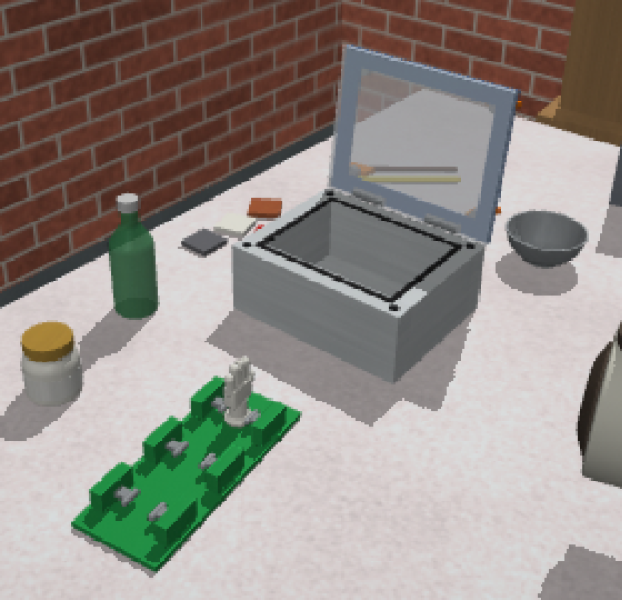

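The top view shows one hand, standing on the right-hand rack station at about (250,232). The chamber is open with four dark corner holes, and the bowl sits beside the open cover. Next I measure the rack, chamber and hand.

```bash
cat > m.py <<'E'
from h import *
from scipy.optimize import least_squares
np.set_printoptions(precision=4,suppress=True)
t=bot.camera('top'); s=bot.camera('side')
T=lambda u,v:(170+u/2.857,120+v/2.857); S=lambda u,v:(190+u/2.2222,90+v/2.2222)
# holes order a(-x+y) b(+x+y) c(+x-y) d(-x-y)
loc=np.array([[-102,77,100],[102,77,100],[102,-77,100],[-102,-77,100]])/1e3
def P(pose,L):
    x,y,a=pose[:3]; c,sn=np.cos(a),np.sin(a); return np.array([x+c*L[0]-sn*L[1],y+sn*L[0]+c*L[1],L[2]])
tp=[T(390,395),T(385,185),T(552,181),T(560,391)]
sp=[S(393,308),S(251,244),S(329,193),S(471,243)]
def f(q,w): 
    r=[]
    for L,a,b in zip(loc,tp,sp):
        if 't' in w:r+=list(np.subtract(proj(t,P(q,L)),a))
        if 's' in w:r+=list(np.subtract(proj(s,P(q,L)),b))
    return r
for w in('t','s','ts'):
    r=least_squares(f,[.6,-.1,0],args=(w,)); print(w,r.x,np.degrees(r.x[2]),np.round(r.fun,1))
for i in range(4): print('tri hole',*tri([(t,*tp[i]),(s,*sp[i])]))
rl=np.array([[55,135,8],[55,-135,8],[-55,-135,8],[-55,135,8]])/1e3
rt=[T(38,303),T(268,273),T(277,362),T(45,395)]
rs=[S(75,524),None,S(300,413),S(156,570)]
def g(q,w):
    r=[]
    for L,a,b in zip(rl,rt,rs):
        if 't' in w:r+=list(np.subtract(proj(t,P(q,L)),a))
        if 's' in w and b:r+=list(np.subtract(proj(s,P(q,L)),b))
    return r
for w in('t','s','ts'):
    r=least_squares(g,[.5,.2,0],args=(w,)); print('rack',w,r.x,np.degrees(r.x[2]),np.round(r.fun,1))
for i in (0,2,3): print('tri rack',*tri([(t,*rt[i]),(s,*rs[i])]))
print('st',P(r.x,[0,-.085,.008]))
print('hand finger tri',*tri([(t,*T(226,322)),(s,*S(238,366))]))
for n,u in (('bottle',T(290,100)),('bowl',T(724,410)),('jar',T(150,145))): print(n,atz(t,*u,.03))
E
python3 m.py
```

```text
t [ 0.5838 -0.115   0.024 ] 1.3765875594602186 [ 4.8 -4.2  5.   4.2 -4.7  4.4 -5.1 -4. ]
s [ 0.5806 -0.1077  0.0334] 1.914403396092991 [ 0.2 -3.5  5.1  0.5  0.9  3.7 -6.2  2.4]
ts [ 0.5834 -0.113   0.0278] 1.590407083128747 [ 4.3 -4.   0.3 -4.7  4.2  4.4  5.6 -0.7 -5.5  4.5  1.5  2.8 -5.6 -4.
 -6.   1.5]
tri hole [ 0.4683 -0.0247  0.097 ] [np.float64(0.0015084929518717918), np.float64(0.0015084929518715913)]
tri hole [ 0.6961 -0.0209  0.0985] [np.float64(0.0016346406665237662), np.float64(0.0016346406665238792)]
tri hole [ 0.7037 -0.2037  0.0975] [np.float64(0.0019512677693147816), np.float64(0.0019512677693148287)]
tri hole [ 0.4721 -0.2093  0.1019] [np.float64(0.0010032112478476592), np.float64(0.001003211247847722)]
rack t [0.5371 0.2458 0.1317] 7.544737538331001 [-0.4 -0.5 -0.4 -0.7  0.4  1.   0.5  0.2]
rack s [0.5328 0.2527 0.1464] 8.387713888370197 [-1.6  0.   0.8 -0.5  0.9  0. ]
rack ts [0.5352 0.2492 0.1395] 7.993578619622253 [-1.6  0.3 -1.2 -1.7 -1.6 -0.4 -0.5  1.2  1.2 -1.3 -0.4  1.1  0.8 -1.6]
tri rack [ 0.5722  0.3875 -0.0007] [np.float64(0.000382900642115505), np.float64(0.00038290064211547986)]
tri rack [0.5037 0.107  0.0005] [np.float64(0.00023379854153659355), np.float64(0.00023379854153662263)]
tri rack [0.4652 0.3757 0.0009] [np.float64(0.0003818741981316996), np.float64(0.00038187419813166514)]
st [0.547  0.1651 0.008 ]
hand finger tri [0.5495 0.1585 0.0774] [np.float64(0.003093014278083077), np.float64(0.003093014278082926)]
bottle [0.8081 0.0919 0.03  ]
bowl [ 0.4486 -0.4059  0.03  ]
jar [0.7548 0.2544 0.03  ]
```

Run:
```python
import cv2
for n,k,(x0,y0,x1,y1) in [('top0','r',(175,200,275,270)),('top0','b',(290,150,410,275)),('side0','r',(215,235,335,355)),('side0','b',(285,170,415,265))]:
    i=cv2.imread(f'pics/{n}.png')[y0:y1,x0:x1]; s=6 if k=='r' and n=='top0' else 4.8; cv2.imwrite(f'pics/{n}{k}.png',cv2.convertScaleAbs(cv2.resize(i,None,fx=s,fy=s,interpolation=2),alpha=1.4))
```

```text
(no output)
```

View pics/top0r.png

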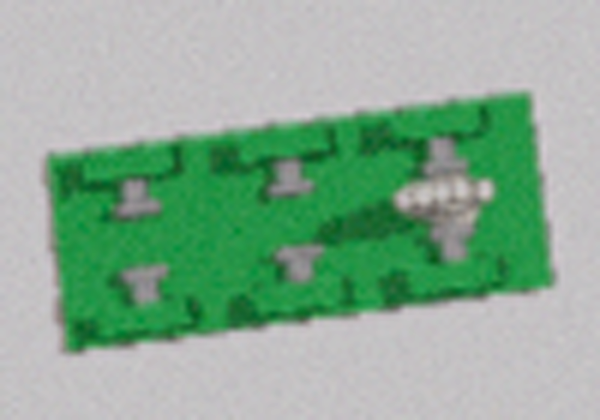

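View pics/top0b.png

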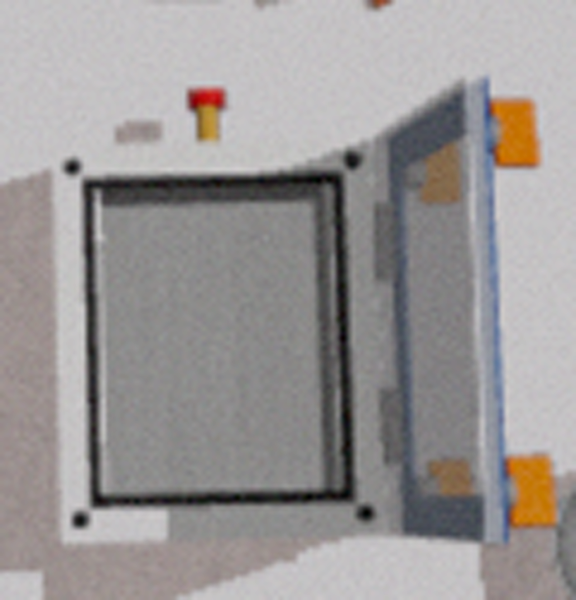

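View pics/side0r.png

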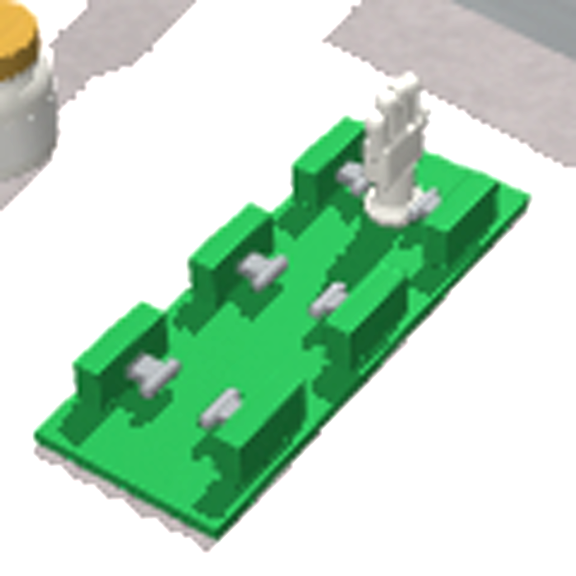

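View pics/side0b.png

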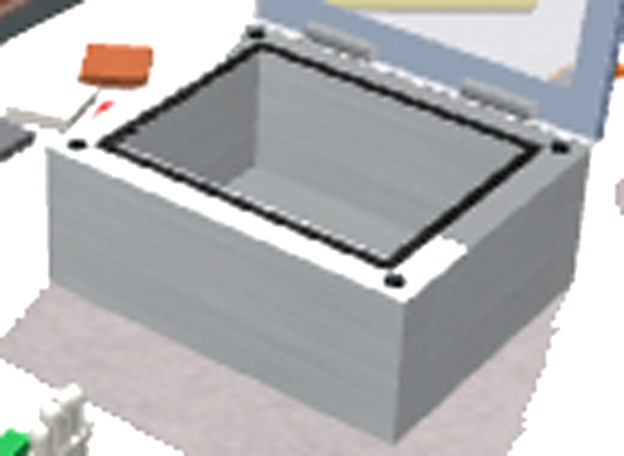

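```bash
cat > m2.py <<'E'
from h import *
from scipy.optimize import least_squares
np.set_printoptions(precision=4,suppress=True)
t=bot.camera('top'); s=bot.camera('side')
def C(x0,y0,k): return lambda u,v:((u+.5)/k-.5+x0,(v+.5)/k-.5+y0)
TR=C(175,200,6);TB=C(290,150,4.8);SR=C(215,235,4.8);SB=C(285,170,4.8)
def P(q,L):
    c,sn=np.cos(q[2]),np.sin(q[2]); return np.array([q[0]+c*L[0]-sn*L[1],q[1]+sn*L[0]+c*L[1],L[2]])
H=lambda q,i:[(-1,1,1,-1)[i]*q[3],(1,1,-1,-1)[i]*q[4],.1]
ob=[]
for i,u in enumerate([(80,520),(72,167),(352,160),(365,513)]): ob.append(('t',i,TB(*u)))
for i,u in enumerate([(394,281),(77,145),(257,33),(560,147)]): ob.append(('s',i,SB(*u)))
for L,u in [((-.13,.105,.1),(63,543)),((.13,.105,.1),(53,168))]: ob.append(('t',L,TB(*u)))
for L,u in [((.13,.105,.1),(48,148)),((-.13,.105,.1),(402,303)),((-.13,-.105,.1),(588,145)),((-.13,.105,0),(395,443)),((.13,.105,0),(50,282)),((-.13,-.105,0),(573,283))]: ob.append(('s',L,SB(*u)))
def f(q,w):
    r=[]
    for k,L,u in ob:
        if k in w: r+=list(np.subtract(proj(t if k=='t' else s,P(q,H(q,L) if isinstance(L,int) else L)),u))
    return r
for w in('t','s','ts'):
    r=least_squares(f,[.58,-.11,0,.11,.09],args=(w,)); print('ch',w,r.x,np.degrees(r.x[2]),np.round(r.fun,1))
ro=[]
for L,u in [((.055,.135,.008),(47,155)),((.055,-.135,.008),(530,93)),((-.055,-.135,.008),(552,288)),((-.055,.135,.008),(65,350))]: ro.append(('t',L,TR(*u)))
for L,u in [((.055,.135,.008),(35,435)),((-.055,.135,.008),(217,527)),((-.055,-.135,.008),(528,197)),((-.055,.135,0),(217,540))]: ro.append(('s',L,SR(*u)))
def g(q,w):
    r=[]
    for k,L,u in ro:
        if k in w: r+=list(np.subtract(proj(t if k=='t' else s,P(q,L)),u))
    return r
for w in('t','s','ts'):
    r=least_squares(g,[.53,.25,.1],args=(w,)); print('rack',w,r.x,np.degrees(r.x[2]),np.round(r.fun,1)); print(' st',P(r.x,[0,-.085,.05]))
print('finger top',atz(t,*TR(443,192),.09), tri([(t,*TR(443,192)),(s,*SR(402,85))]))
print('foot side', atz(s,*SR(392,213),.012))
E
python3 m2.py
```

```text
ch t [ 0.5834 -0.1146  0.0323  0.1152  0.0921] 1.8512038157024437 [ 0.5  0.9 -0.2  0.9 -0.2  0.5  0.4  0.4 -0.   1.1 -0.5 -3.8]
ch s [ 0.5859 -0.1107  0.0285  0.1147  0.0926] 1.6329350513261065 [ 0.   0.1 -0.1  0.1 -0.1  0.2 -0.  -0.1 -0.8 -0.6  0.7 -0.3  0.8  0.3
 -0.3  0.5 -0.5 -0.3  0.2 -0.4]
ch ts [ 0.5853 -0.1124  0.0296  0.1149  0.0924] 1.6953601802979053 [-0.4  0.1 -0.9  0.3 -0.7  0.  -0.2 -0.2  0.7 -0.1  0.4 -0.1  0.3  0.1
  0.5 -0.3 -0.8  0.3 -1.  -4.5 -0.3 -0.7  1.3 -0.5  1.3  0.1  0.2  0.3
  0.  -0.4  0.6 -0.6]
rack t [0.5375 0.2479 0.1262] 7.232751977945622 [-0.1 -0.3 -0.1 -0.1  0.1  0.2  0.1  0.2]
 st [0.5482 0.1635 0.05  ]
rack s [0.537  0.2515 0.1421] 8.139462255296602 [-0.6 -0.8  0.   0.7  0.4 -1.   0.3  0.6]
 st [0.549  0.1673 0.05  ]
rack ts [0.537  0.2499 0.1336] 7.653622275900522 [-0.8  0.2 -0.8 -0.3 -0.4  0.  -0.4  0.7 -0.3 -1.5 -0.   0.2  1.  -1.1
  0.2  0. ]
 st [0.5484 0.1657 0.05  ]
finger top [0.5501 0.157  0.09  ] (array([0.5502, 0.1577, 0.0846]), [np.float64(0.00015330836722531873), np.float64(0.00015330836722519934)])
foot side [0.5438 0.1741 0.012 ]
```

```bash
cat > plan.py <<'E'
from h import *
from scipy.spatial.transform import Rotation as Ro
import sys
# plan.py x y z yaw [maxmm] : rows from present pose (tool down)
def plan(tgt,yaw,mm=48):
    o=bot.get_obs(); p=np.array(o['ee_pos']); R=Ro.from_euler('xyz',o['tcp_rot'],degrees=True)
    G=Ro.from_euler('xyz',[180,0,yaw],degrees=True)
    rv=(R.inv()*G).as_rotvec(); d=np.asarray(tgt)-p
    n=max(1,int(np.ceil(max(np.linalg.norm(d)*1000/mm,np.abs(rv).max()/.145))))
    print('t%.2f'%o['time'],'pos',np.round(p,4),'rot',np.round(o['tcp_rot'],2),'q6 %.0f'%o['q'][5],'F',np.round(o['wrist_force'],1),'open %.4f'%o['opening'],'n',n)
    Rk=R
    for k in range(n):
        s=Rk.inv().apply(d/n)*1000; r=rv/n
        print([round(float(v),1) for v in s]+[round(float(v),3) for v in r],end=',\n' if k%5==4 else ', ')
        Rk=Rk*Ro.from_rotvec(r)
    print()
if __name__=='__main__':
    a=list(map(float,sys.argv[1:])); plan(a[:3],a[3],*(a[4:5]))
E
python3 plan.py 0.549 0.163 0.2 97.5
```

```text
t1.10 pos [ 0.1376 -0.5325  0.2284] rot [-180.     -0.     14.49] q6 90 F [0.3 0.1 0.7] open 0.0851 n 17
[33.7, -33.6, 1.7, -0.0, -0.0, -0.085], [36.4, -30.6, 1.7, -0.0, -0.0, -0.085], [38.9, -27.4, 1.7, -0.0, -0.0, -0.085], [41.1, -24.0, 1.7, -0.0, -0.0, -0.085], [42.9, -20.4, 1.7, -0.0, -0.0, -0.085],
[44.5, -16.6, 1.7, -0.0, -0.0, -0.085], [45.8, -12.8, 1.7, -0.0, -0.0, -0.085], [46.7, -8.8, 1.7, -0.0, -0.0, -0.085], [47.3, -4.8, 1.7, -0.0, -0.0, -0.085], [47.5, -0.8, 1.7, -0.0, -0.0, -0.085],
[47.4, 3.3, 1.7, -0.0, -0.0, -0.085], [47.0, 7.3, 1.7, -0.0, -0.0, -0.085], [46.2, 11.3, 1.7, -0.0, -0.0, -0.085], [45.1, 15.1, 1.7, -0.0, -0.0, -0.085], [43.6, 18.9, 1.7, -0.0, -0.0, -0.085],
[41.8, 22.6, 1.7, -0.0, -0.0, -0.085], [39.8, 26.0, 1.7, -0.0, -0.0, -0.085],
```

Emit:
servo_tool(motion=[[[34,-34,2,0,0,-0.085],[36,-31,2,0,0,-0.085],[39,-27,2,0,0,-0.085],[41,-24,2,0,0,-0.085],[43,-20,2,0,0,-0.085]]], gripper=50, newtons=60)

```text
time: 1.6
ee_pos: [0.2592, -0.3262, 0.2184]
tcp_rot: [180.0, -0.0, 39.0]
wrist_force: [0.5, -0.9, -0.5]
opening: 0.0501
```

Emit:
servo_tool(motion=[[[44,-17,2,0,0,-0.085],[46,-13,2,0,0,-0.085],[47,-9,2,0,0,-0.085],[47,-5,2,0,0,-0.085],[47,-1,2,0,0,-0.085]]])

```text
time: 2.1
ee_pos: [0.3794, -0.1215, 0.2087]
tcp_rot: [179.9, -0.0, 63.4]
wrist_force: [1.6, -0.6, -0.4]
opening: 0.0502
```

Emit:
servo_tool(motion=[[[47,3,2,0,0,-0.085],[47,7,2,0,0,-0.085],[46,11,2,0,0,-0.085],[45,15,2,0,0,-0.085],[44,19,2,0,0,-0.085]]])

```text
time: 2.6
ee_pos: [0.5001, 0.0831, 0.1985]
tcp_rot: [180.0, -0.0, 87.8]
wrist_force: [0.2, -1.1, -0.4]
opening: 0.0503
```

Emit:
servo_tool(motion=[[[42,23,0,0,0,-0.085],[40,26,0,0,0,-0.085],[0,0,0,0,0,0],[0,0,0,0,0,0]]])

```text
time: 3.0
ee_pos: [0.5484, 0.1638, 0.1975]
tcp_rot: [-179.9, 0.0, 97.3]
wrist_force: [-0.8, -0.5, -0.4]
opening: 0.0498
```

```bash
python3 - <<'E'
from h import *
p=shot('side','s1');
print(bot.look_for(p,'cast_0')[:3])
i=p['color'][200:380,190:400,::-1]; cv2.imwrite('pics/s1c.png',cv2.resize(i,None,fx=3.3,fy=3.3,interpolation=2))
E
python3 plan.py 0.549 0.163 0.06 97.5
```

```text
[{'rect': [291.2, 249.5, 13.6, 35.6], 'confidence': 0.71}]
t3.10 pos [0.5482 0.1624 0.1986] rot [-1.800e+02  1.000e-02  9.721e+01] q6 99 F [ 0.2 -0.4 -0.2] open 0.0500 n 3
[0.2, 0.3, 46.2, -0.0, 0.0, -0.002], [0.2, 0.3, 46.2, -0.0, 0.0, -0.002], [0.2, 0.3, 46.2, -0.0, 0.0, -0.002],
```

View pics/s1c.png

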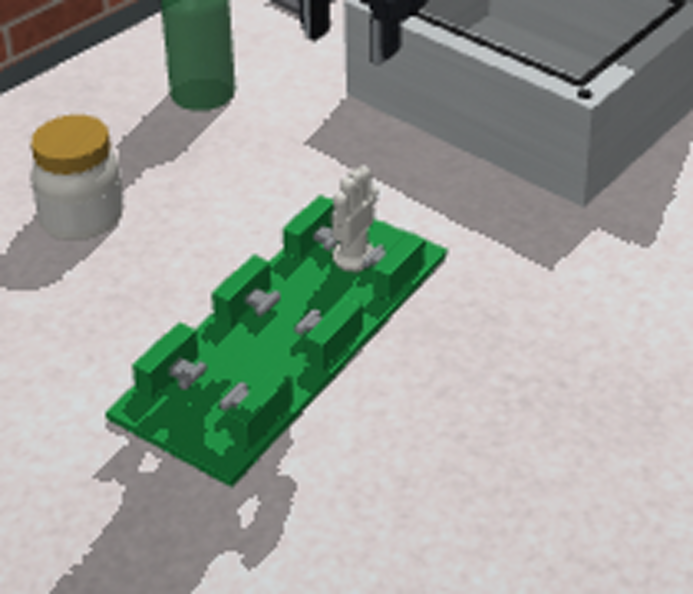

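The open gripper hangs above the hand, which is still upright at about (355,215) in the crop. I'll go down slowly and check the force.

Emit:
servo_tool(motion=[[[0,1,40,0,0,0],[0,0,30,0,0,0],[0,0,0,0,0,0]]])

```text
time: 3.4
ee_pos: [0.5473, 0.1613, 0.1251]
tcp_rot: [-179.7, 0.1, 97.2]
wrist_force: [-0.3, -0.4, 0.4]
opening: 0.0499
```

```bash
python3 - <<'E'
from h import *
p=shot('side','s2');q=shot('top','t2')
i=p['color'][200:330,230:360,::-1]; j=q['color'][190:270,200:300,::-1]
i=cv2.resize(i,(500,500),interpolation=2);j=cv2.resize(j,(300,240),interpolation=2)
o=np.zeros((500,800,3),np.uint8);o[:,:500]=i;o[:240,500:]=j;cv2.imwrite('pics/s2c.png',o)
E
python3 plan.py 0.549 0.163 0.06 97.5
```

```text
t3.50 pos [0.5492 0.1622 0.1297] rot [179.97  -0.    97.19] q6 99 F [-0.5  0.1  2.1] open 0.0501 n 2
[0.4, -0.1, 34.8, 0.0, -0.0, -0.003], [0.4, -0.1, 34.8, 0.0, -0.0, -0.003],
```

View pics/s2c.png

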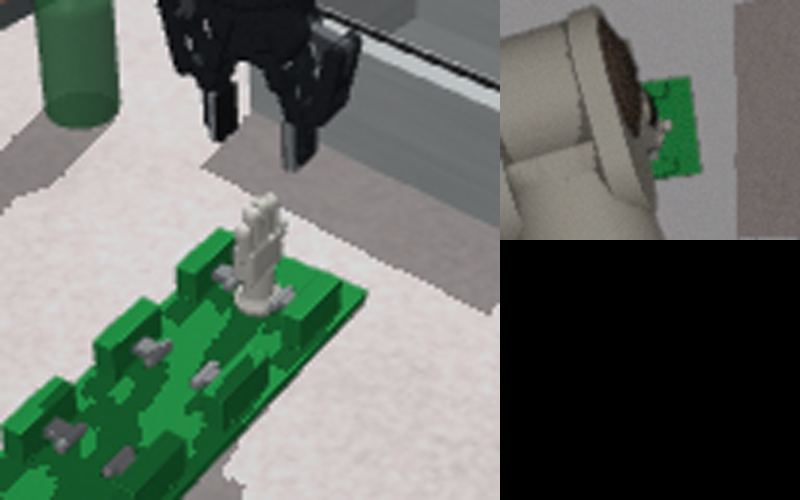

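The hand lies midway between the fingertips (mid about (258,150), hand top at (260,200) in the crop). I'll descend and close.

Emit:
servo_tool(motion=[[[0,0,35,0,0,0],[0,0,33,0,0,0],[0,0,0,0,0,0]]])

```text
time: 3.8
ee_pos: [0.5482, 0.1624, 0.0588]
tcp_rot: [-179.8, 0.0, 97.2]
wrist_force: [-0.5, 0.1, 0.3]
opening: 0.05
```

Emit:
servo_tool(motion=[[[0,0,0,0,0,0],[0,0,0,0,0,0],[0,0,0,0,0,0],[0,0,0,0,0,0],[0,0,0,0,0,0]]], gripper=0, newtons=70)

```text
time: 4.3
ee_pos: [0.5507, 0.1635, 0.0632]
tcp_rot: [179.8, -0.0, 97.3]
wrist_force: [-0.9, -1.0, 7.0]
opening: 0.0128
```

Emit:
servo_tool(motion=[[[0,0,0,0,0,0],[0,0,0,0,0,0],[0,0,-4,0,0,0],[0,0,-6,0,0,0],[0,0,-10,0,0,0]]])

```text
time: 4.8
ee_pos: [0.5494, 0.1632, 0.0809]
tcp_rot: [-180.0, 0.0, 97.3]
wrist_force: [-1.0, 0.4, -1.1]
opening: 0.0126
```

```bash
cat > v.py <<'E'
from h import *
import sys
# v.py tag  sx0 sy0 sx1 sy1 [tx0..]
a=sys.argv[1:]; c=list(map(int,a[1:]))
ims=[]
for n,k in (('side',0),('top',4)):
    if len(c)>k:
        x0,y0,x1,y1=c[k:k+4]; p=bot.camera(n); f=min(400/(x1-x0),500/(y1-y0)); f=round(f,2); i=cv2.resize(p['color'][y0:y1,x0:x1,::-1],None,fx=f,fy=f,interpolation=2); print(n,'scale',f); ims.append(i)
H=max(i.shape[0] for i in ims); ims=[cv2.copyMakeBorder(i,0,H-i.shape[0],0,0,0) for i in ims]
cv2.imwrite(f'pics/{a[0]}.png',cv2.hconcat(ims))
o=bot.get_obs();print('t%.2f'%o['time'],np.round(o['ee_pos'],4),np.round(o['tcp_rot'],1),np.round(o['q'],0),np.round(o['wrist_force'],1),round(o['opening'],4))
E
python3 v.py v1 230 200 360 330
```

```text
side scale 3.08
t4.85 [0.5505 0.1635 0.0835] [179.8  -0.   97.3] [17.  8. -3. 79.  0. 99.] [0.4 0.4 0.5] 0.0126
```

View pics/v1.png

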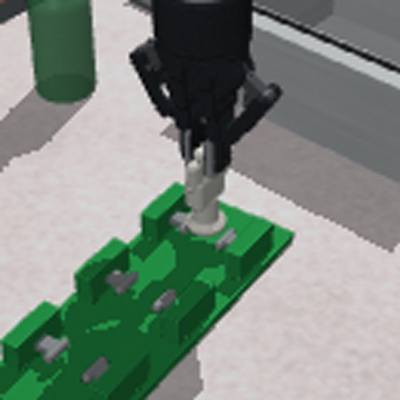

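Emit:
servo_tool(motion=[[[0,0,-20,0,0,0],[0,0,-30,0,0,0],[0,0,-30,0,0,0],[0,0,0,0,0,0]]])

```text
time: 5.25
ee_pos: [0.5516, 0.1638, 0.1663]
tcp_rot: [179.5, -0.1, 97.3]
wrist_force: [0.4, 0.4, 0.3]
opening: 0.0127
```

```bash
python3 v.py v2 230 160 360 330 200 180 280 260
```

```text
side scale 2.94
top scale 5.0
t5.35 [0.5503 0.1634 0.1618] [179.8  -0.   97.3] [17.  7.  5. 88. -0. 99.] [ 0.2  0.2 -2.7] 0.0128
```

View pics/v2.png

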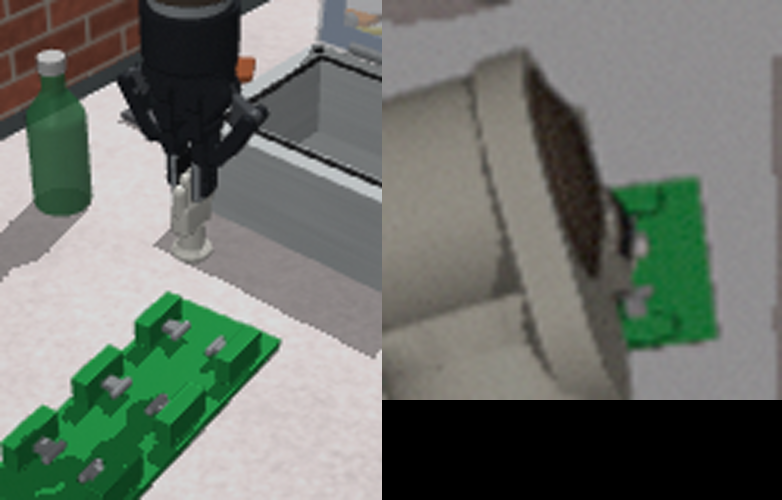

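The hand is out of the clips and held by its fingers, with the foot at about (192,252) in the crop. I need the foot height below the TCP.

```bash
python3 - <<'E'
from h import *
s=bot.camera('side'); 
for z in np.arange(.08,.14,.006): print(round(z,3),np.round(proj(s,[.5505,.1635,z]),1))
print('fingers tip', np.round(proj(s,[.5505,.1635,.162-.019]),1))
E
python3 plan.py 0.587 -0.10 0.2 97.5
```

```text
0.08 [296.7 254.8]
0.086 [296.6 252.9]
0.092 [296.6 251. ]
0.098 [296.5 249. ]
0.104 [296.5 247.1]
0.11 [296.4 245.1]
0.116 [296.4 243.2]
0.122 [296.4 241.2]
0.128 [296.3 239.2]
0.134 [296.3 237.2]
0.14 [296.2 235.2]
fingers tip [296.2 234.2]
t5.40 pos [0.5497 0.1632 0.1605] rot [ 1.7996e+02 -1.0000e-02  9.7280e+01] q6 99 F [-0.7 -0.1 -2.1] open 0.0127 n 6
[-44.3, 0.6, -6.6, 0.0, -0.0, -0.001], [-44.3, 0.6, -6.6, 0.0, -0.0, -0.001], [-44.3, 0.6, -6.6, 0.0, -0.0, -0.001], [-44.3, 0.5, -6.6, 0.0, -0.0, -0.001], [-44.3, 0.5, -6.6, 0.0, -0.0, -0.001],
[-44.3, 0.5, -6.6, 0.0, -0.0, -0.001],
```

Emit:
servo_tool(motion=[[[0,0,-40,0,0,0],[-44,0,0,0,0,0],[-44,1,0,0,0,0],[-44,1,0,0,0,0],[-44,0,0,0,0,0]]])

```text
time: 5.9
ee_pos: [0.5735, -0.0127, 0.1992]
tcp_rot: [-179.9, -0.0, 97.3]
wrist_force: [1.3, 0.4, -1.6]
opening: 0.0126
```

Emit:
servo_tool(motion=[[[-44,1,0,0,0,0],[-44,0,0,0,0,0],[0,0,0,0,0,0]]])

```text
time: 6.2
ee_pos: [0.5856, -0.1029, 0.1986]
tcp_rot: [-179.9, 0.0, 97.0]
wrist_force: [0.0, 0.2, -0.8]
opening: 0.0127
```

```bash
python3 v.py v3 270 130 430 290 ; python3 plan.py 0.587 -0.10 0.09 97.5
```

```text
side scale 2.5
t6.25 [ 0.5855 -0.1007  0.1987] [-179.9   -0.    97.1] [-10.  11.  13.  93.  -0.  73.] [-0.7  0.6 -0.1] 0.0127
t6.25 pos [ 0.5855 -0.1007  0.1987] rot [-1.7987e+02 -3.0000e-02  9.7060e+01] q6 73 F [-0.7  0.6 -0.1] open 0.0127 n 3
[0.1, 0.6, 36.2, -0.001, -0.0, -0.003], [0.1, 0.6, 36.2, -0.001, -0.0, -0.003], [0.1, 0.6, 36.2, -0.001, -0.0, -0.003],
```

View pics/v3.png

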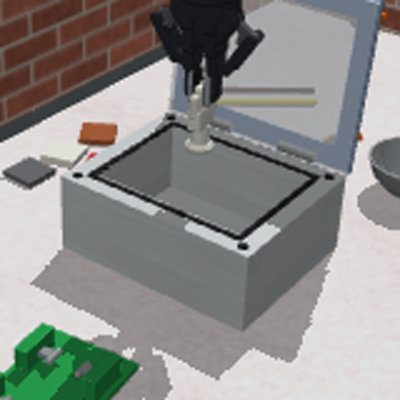

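The hand hangs over the chamber opening, still held, with its foot at about (197,148) in the crop. Now I lower it.

Emit:
servo_tool(motion=[[[0,0,40,0,0,0],[0,0,40,0,0,0],[0,0,30,0,0,0],[0,0,0,0,0,0]]])

```text
time: 6.65
ee_pos: [0.583, -0.0967, 0.0851]
tcp_rot: [-179.5, -0.2, 97.3]
wrist_force: [-1.0, 0.4, -0.8]
opening: 0.0128
```

Emit:
servo_tool(motion=[[[0,0,6,0,0,0],[0,0,0,0,0,0]]])

```text
time: 6.85
ee_pos: [0.5865, -0.0979, 0.0855]
tcp_rot: [179.9, 0.0, 97.3]
wrist_force: [0.5, -0.2, -0.6]
opening: 0.0123
```

Emit:
servo_tool(motion=[[[0,0,4,0,0,0],[0,0,0,0,0,0]]])

```text
time: 7.05
ee_pos: [0.5864, -0.0983, 0.0811]
tcp_rot: [179.9, 0.0, 97.3]
wrist_force: [0.2, -0.6, -1.0]
opening: 0.0127
```

```bash
python3 v.py v4 290 130 410 250
```

```text
side scale 3.33
t7.10 [ 0.5862 -0.0983  0.0811] [179.9   0.   97.3] [-10.  11.   0.  79.  -0.  73.] [-1.   0.8 -0.2] 0.0126
```

View pics/v4.png

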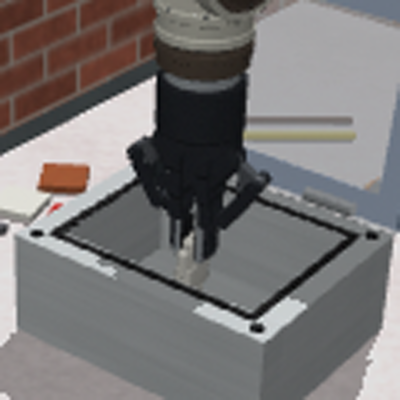

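Emit:
servo_tool(motion=[[[0,0,4,0,0,0],[0,0,0,0,0,0]]])

```text
time: 7.3
ee_pos: [0.5858, -0.0983, 0.076]
tcp_rot: [-180.0, -0.0, 97.3]
wrist_force: [0.9, -0.9, -0.6]
opening: 0.0124
```

Emit:
servo_tool(motion=[[[0,0,3,0,0,0],[0,0,0,0,0,0]]])

```text
time: 7.5
ee_pos: [0.5857, -0.0983, 0.0729]
tcp_rot: [-180.0, -0.0, 97.3]
wrist_force: [-0.1, 0.3, -0.2]
opening: 0.0125
```

Emit:
servo_tool(motion=[[[0,0,2,0,0,0],[0,0,0,0,0,0]]])

```text
time: 7.7
ee_pos: [0.5858, -0.0983, 0.0711]
tcp_rot: [-180.0, -0.0, 97.3]
wrist_force: [-0.0, -0.5, -0.8]
opening: 0.0128
```

Emit:
servo_tool(motion=[[[0,0,2,0,0,0],[0,0,0,0,0,0]]])

```text
time: 7.9
ee_pos: [0.5858, -0.0983, 0.0691]
tcp_rot: [-180.0, -0.0, 97.3]
wrist_force: [-0.3, 0.8, -0.6]
opening: 0.0125
```

Emit:
servo_tool(motion=[[[0,0,2,0,0,0],[0,0,0,0,0,0]]])

```text
time: 8.1
ee_pos: [0.586, -0.0983, 0.0674]
tcp_rot: [180.0, 0.0, 97.3]
wrist_force: [-0.8, -0.2, 0.1]
opening: 0.0122
```

```bash
python3 v.py v5 290 150 390 250 320 180 380 260
```

```text
side scale 4.0
top scale 6.25
t8.20 [ 0.5859 -0.0983  0.0673] [-180.    -0.    97.3] [-10.  11.  -1.  78.   0.  73.] [-0.2 -0.2 -0.9] 0.0129
```

View pics/v5.png

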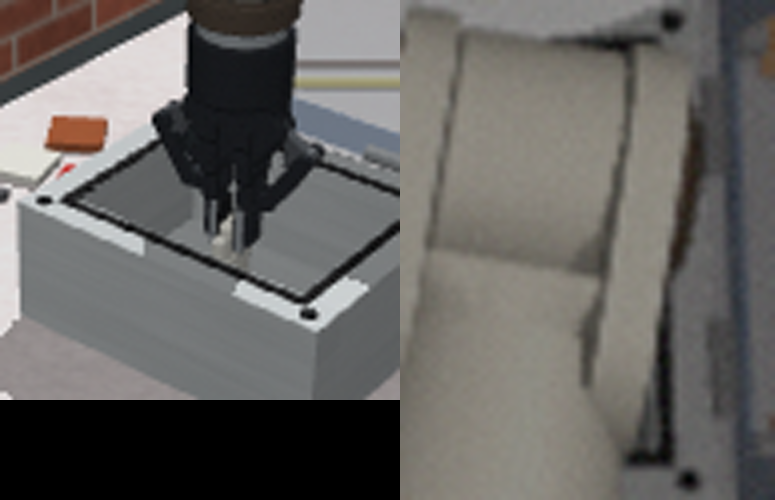

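Emit:
servo_tool(motion=[[[0,0,1.5,0,0,0],[0,0,0,0,0,0]]])

```text
time: 8.4
ee_pos: [0.5861, -0.0984, 0.0673]
tcp_rot: [179.9, 0.0, 97.3]
wrist_force: [-4.5, -0.0, 9.7]
opening: 0.0127
```

Emit:
servo_tool(motion=[[[0,0,1.5,0,0,0],[0,0,0,0,0,0]]])

```text
time: 8.6
ee_pos: [0.5862, -0.0984, 0.0673]
tcp_rot: [179.9, 0.0, 97.3]
wrist_force: [-6.8, 0.3, 19.5]
opening: 0.0129
```

Emit:
servo_tool(motion=[[[0,0,1.5,0,0,0],[0,0,0,0,0,0]]])

```text
time: 8.8
ee_pos: [0.5863, -0.0985, 0.0672]
tcp_rot: [179.8, 0.1, 97.3]
wrist_force: [-11.3, 1.7, 29.9]
opening: 0.0124
```

Contact came at z 0.067. I'll back off the overpress and release.

Emit:
servo_tool(motion=[[[0,0,-2,0,0,0],[0,0,-1.5,0,0,0],[0,0,0,0,0,0]]])

```text
time: 9.1
ee_pos: [0.5862, -0.0984, 0.0673]
tcp_rot: [179.9, 0.0, 97.3]
wrist_force: [-2.4, 0.3, 9.5]
opening: 0.013
```

Emit:
servo_tool(motion=[[[0,0,0,0,0,0],[0,0,0,0,0,0],[0,0,0,0,0,0],[0,0,0,0,0,0],[0,0,0,0,0,0]]], gripper=45)

```text
time: 9.6
ee_pos: [0.5859, -0.0983, 0.0662]
tcp_rot: [-180.0, -0.0, 97.3]
wrist_force: [-0.1, -0.8, 0.7]
opening: 0.0451
```

Emit:
servo_tool(motion=[[[0,0,-20,0,0,0],[0,0,-40,0,0,0],[0,0,-50,0,0,0],[0,0,-50,0,0,0],[0,0,0,0,0,0]]])

```text
time: 10.1
ee_pos: [0.5878, -0.0986, 0.2343]
tcp_rot: [179.4, 0.2, 97.3]
wrist_force: [0.4, -0.4, -0.2]
opening: 0.045
```

```bash
python3 v.py v6 290 130 420 260 300 150 410 280
```

```text
side scale 3.08
top scale 3.64
t10.20 [ 0.5866 -0.0984  0.2278] [179.8   0.   97.3] [-10.  11.  17.  96.   0.  73.] [ 0.3  0.  -1.3] 0.0449
```

View pics/v6.png

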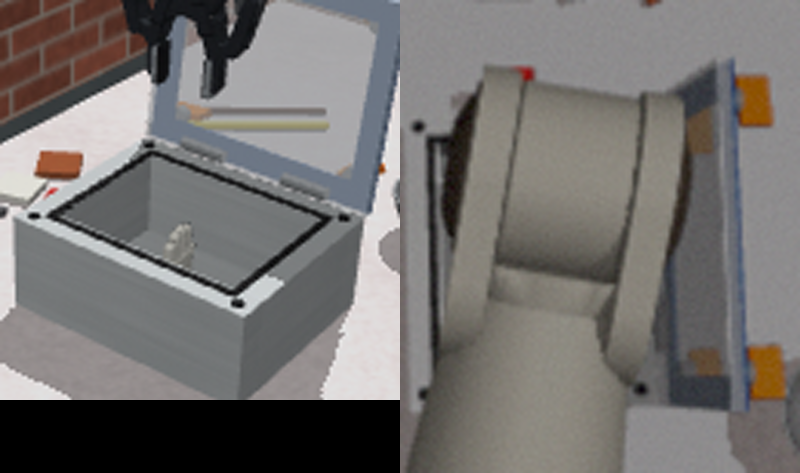

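The hand stands upright in the chamber at about (180,243) in the crop, and the cover is still open. Now I go over the cover to its outer side.

```bash
python3 plan.py 0.588 -0.098 0.385 97; python3 -c "
import math
th=1.75
print(-.217+.21*math.cos(th),.1+.21*math.sin(th))"
```

```text
t10.20 pos [ 0.5866 -0.0984  0.2278] rot [1.7985e+02 4.0000e-02 9.7280e+01] q6 73 F [ 0.3  0.  -1.3] open 0.0449 n 4
[0.0, 0.5, -39.3, 0.001, 0.0, 0.001], [0.0, 0.4, -39.3, 0.001, 0.0, 0.001], [0.0, 0.4, -39.3, 0.001, 0.0, 0.001], [0.1, 0.4, -39.3, 0.001, 0.0, 0.001], 
-0.25443167168639336 0.3066370488435267
```

Emit:
servo_tool(motion=[[[0,0,-50,0,0,0],[0,0,-50,0,0,0],[0,0,-50,0,0,0],[0,0,0,0,0,0]]], gripper=0)

```text
time: 10.6
ee_pos: [0.5871, -0.0985, 0.379]
tcp_rot: [179.5, 0.2, 97.3]
wrist_force: [-0.3, -0.4, 0.4]
opening: 0.0001
```

```bash
python3 plan.py 0.588 -0.35 0.385 95
```

```text
t10.60 pos [ 0.5871 -0.0985  0.379 ] rot [1.7947e+02 1.6000e-01 9.7280e+01] q6 73 F [-0.3 -0.4  0.4] open 0.0001 n 6
[-41.6, -5.1, -0.9, 0.002, 0.0, 0.007], [-41.6, -4.9, -0.9, 0.002, 0.0, 0.007], [-41.7, -4.6, -1.0, 0.002, 0.0, 0.007], [-41.7, -4.3, -1.0, 0.002, 0.0, 0.007], [-41.7, -4.0, -1.0, 0.002, 0.0, 0.007],
[-41.8, -3.8, -1.0, 0.002, 0.0, 0.007],
```

Emit:
servo_tool(motion=[[[-42,-5,0,0,0,0.007],[-42,-5,0,0,0,0.007],[-42,-5,0,0,0,0.007],[-42,-4,0,0,0,0.007],[-42,-4,0,0,0,0.007]]])

```text
time: 11.1
ee_pos: [0.5868, -0.3112, 0.3713]
tcp_rot: [-179.9, -0.1, 95.3]
wrist_force: [1.0, 0.6, 0.9]
opening: -0.0001
```

Emit:
servo_tool(motion=[[[-42,-4,0,0,0,0.007],[0,0,0,0,0,0]]])

```text
time: 11.3
ee_pos: [0.5817, -0.3541, 0.3601]
tcp_rot: [-179.6, -0.2, 94.6]
wrist_force: [0.1, 0.2, -1.3]
opening: -0.0004
```

```bash
python3 v.py v7 300 50 460 250 300 150 480 330; python3 plan.py 0.588 -0.35 0.29 95
```

```text
side scale 2.5
top scale 2.22
t11.40 [ 0.5828 -0.3504  0.3652] [179.9   0.   94.8] [-31.  38.  71. 122.   0.  54.] [0.4 0.1 0.4] -0.0002
t11.40 pos [ 0.5828 -0.3504  0.3652] rot [1.7995e+02 3.0000e-02 9.4770e+01] q6 54 F [0.4 0.1 0.4] open -0.0002 n 2
[0.0, 2.6, 37.6, 0.0, 0.0, -0.002], [0.0, 2.6, 37.6, 0.0, 0.0, -0.002],
```

View pics/v7.png

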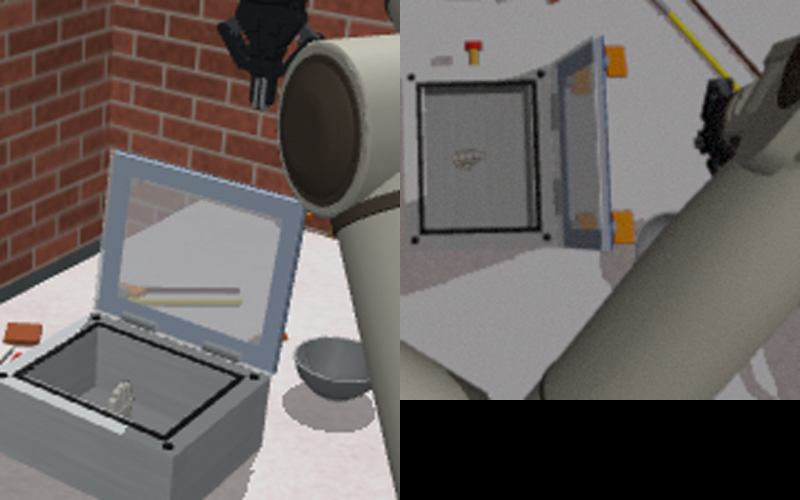

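The gripper is beyond the cover on its outer side, clear of the bowl. I'll descend, then push toward +y.

Emit:
servo_tool(motion=[[[0,2,38,0,0,0],[0,2,38,0,0,0],[0,0,4,0,0,0],[0,0,0,0,0,0]]])

```text
time: 11.8
ee_pos: [0.5876, -0.3488, 0.3046]
tcp_rot: [179.7, 0.2, 94.9]
wrist_force: [0.2, -0.2, 1.9]
opening: -0.0002
```

Emit:
servo_tool(motion=[[[25,0,0,0,0,0],[25,0,0,0,0,0],[10,0,0,0,0,0],[0,0,0,0,0,0]]])

```text
time: 12.2
ee_pos: [0.5836, -0.2894, 0.3073]
tcp_rot: [179.5, 0.4, 95.0]
wrist_force: [-0.0, -0.4, 0.6]
opening: -0.0004
```

```bash
python3 v.py v8 300 50 460 250 300 150 480 330; python3 plan.py 0.588 -0.25 0.285 95 20
```

```text
side scale 2.5
top scale 2.22
t12.30 [ 0.5833 -0.2908  0.3052] [179.6   0.3  94.9] [-26.  23.  41. 107.  -0.  59.] [-0.9  0.2  0.2] 0.0001
t12.30 pos [ 0.5833 -0.2908  0.3052] rot [179.6    0.29  94.89] q6 59 F [-0.9  0.2  0.2] open 0.0001 n 3
[13.5, 2.7, 6.7, 0.002, 0.002, -0.001], [13.5, 2.7, 6.7, 0.002, 0.002, -0.001], [13.4, 2.7, 6.7, 0.002, 0.002, -0.001],
```

View pics/v8.png

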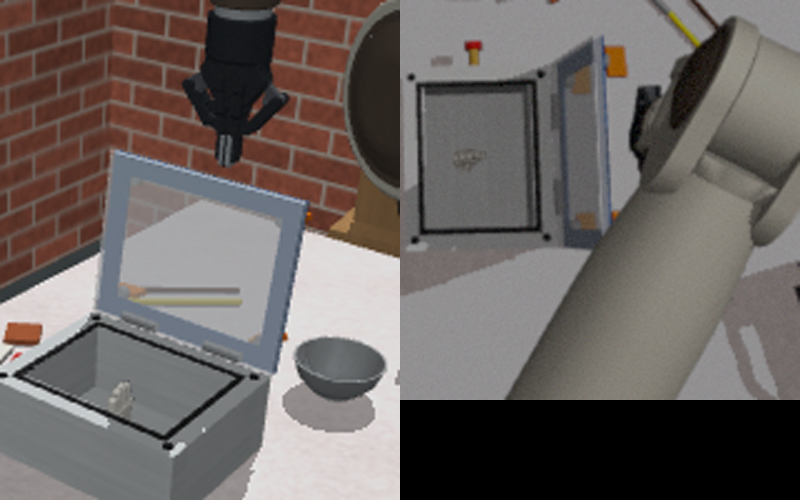

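Emit:
servo_tool(motion=[[[0,5,15,0,0,0],[0,0,0,0,0,0],[15,1,0,0,0,0],[15,1,0,0,0,0],[0,0,0,0,0,0]]])

```text
time: 12.8
ee_pos: [0.5872, -0.2581, 0.2896]
tcp_rot: [179.7, 0.2, 95.0]
wrist_force: [-0.8, -0.1, -0.3]
opening: 0.0001
```

Emit:
servo_tool(motion=[[[15,1,0,0,0,0],[15,1,0,0,0,0],[0,0,0,0,0,0]]])

```text
time: 13.1
ee_pos: [0.5866, -0.2278, 0.289]
tcp_rot: [179.7, 0.2, 95.0]
wrist_force: [-0.4, 0.8, -0.2]
opening: -0.0001
```

```bash
python3 v.py v9 300 50 460 250 300 150 480 330; python3 plan.py 0.588 -0.15 0.282 95 20
```

```text
side scale 2.5
top scale 2.22
t13.20 [ 0.5866 -0.2291  0.2884] [179.7   0.2  94.9] [-21.  18.  33. 104.  -0.  64.] [-0.1  0.2 -0.7] 0.0002
t13.20 pos [ 0.5866 -0.2291  0.2884] rot [1.7973e+02 1.7000e-01 9.4940e+01] q6 64 F [-0.1  0.2 -0.7] open 0.0002 n 4
[19.7, 2.1, 1.5, 0.001, 0.001, -0.0], [19.7, 2.1, 1.6, 0.001, 0.001, -0.0], [19.7, 2.1, 1.6, 0.001, 0.001, -0.0], [19.7, 2.1, 1.6, 0.001, 0.001, -0.0],
```

View pics/v9.png

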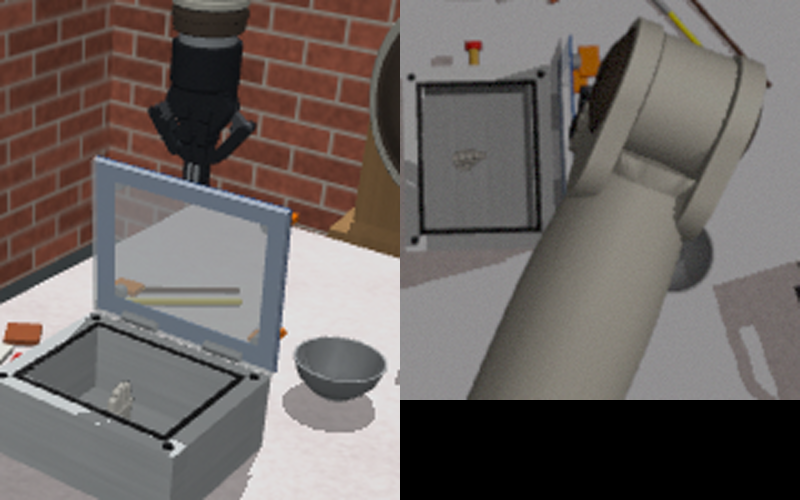

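Emit:
servo_tool(motion=[[[20,2,0,0,0,0],[20,2,0,0,0,0],[20,2,0,0,0,0],[20,2,6,0,0,0],[0,0,0,0,0,0]]])

```text
time: 13.7
ee_pos: [0.5877, -0.1479, 0.2814]
tcp_rot: [179.8, 0.1, 95.0]
wrist_force: [0.6, 1.0, 0.5]
opening: 0.0003
```

Emit:
servo_tool(motion=[[[20,2,13,0,0,0],[20,2,14,0,0,0],[0,0,0,0,0,0]]])

```text
time: 14.0
ee_pos: [0.5881, -0.1084, 0.2533]
tcp_rot: [179.9, 0.1, 94.9]
wrist_force: [-0.4, -0.1, -0.4]
opening: 0.0001
```

```bash
python3 v.py v10 280 50 440 250 280 150 460 330; python3 plan.py 0.588 -0.079 0.221 95 20
```

```text
side scale 2.5
top scale 2.22
t14.10 [ 0.5884 -0.1099  0.2549] [179.8   0.2  94.9] [-11.  12.  21.  99.  -0.  75.] [-0.3 -0.8  0.5] 0.0
t14.10 pos [ 0.5884 -0.1099  0.2549] rot [179.77   0.18  94.89] q6 75 F [-0.3 -0.8  0.5] open 0.0000 n 3
[10.3, 0.7, 11.3, 0.001, 0.001, -0.001], [10.3, 0.7, 11.3, 0.001, 0.001, -0.001], [10.3, 0.7, 11.3, 0.001, 0.001, -0.001],
```

View pics/v10.png

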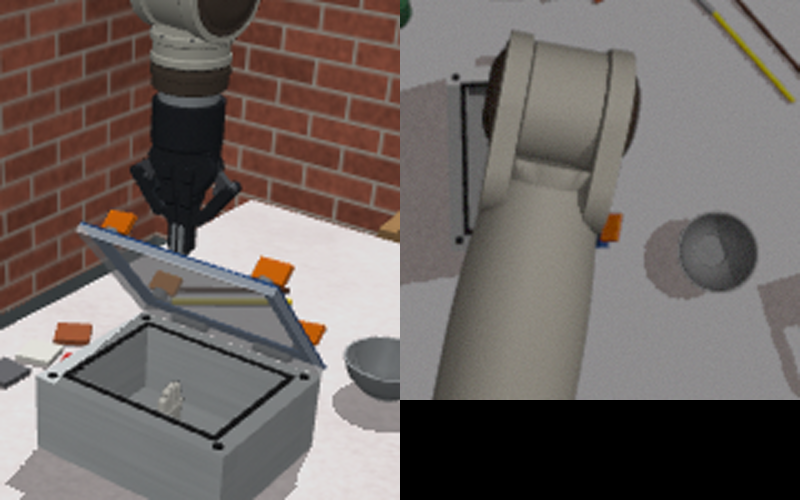

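Emit:
servo_tool(motion=[[[15,1,17,0,0,0],[15,1,17,0,0,0],[11,1,20,0,0,0],[11,1,20,0,0,0],[0,0,0,0,0,0]]])

```text
time: 14.6
ee_pos: [0.5878, -0.0575, 0.1788]
tcp_rot: [179.9, 0.1, 94.9]
wrist_force: [-0.2, -0.1, 1.2]
opening: -0.0002
```

Emit:
servo_tool(motion=[[[5,0,18,0,0,0],[5,0,18,0,0,0],[0,0,5,0,0,0],[0,0,0,0,0,0]]])

```text
time: 15.0
ee_pos: [0.5879, -0.0484, 0.1402]
tcp_rot: [179.8, 0.2, 94.8]
wrist_force: [0.7, -0.5, 0.6]
opening: 0.0003
```

```bash
python3 v.py v11 280 50 440 250 280 150 460 330; python3 plan.py 0.588 -0.048 0.1325 95 20
```

```text
side scale 2.5
top scale 2.22
t15.10 [ 0.5883 -0.0483  0.141 ] [179.7   0.2  94.8] [-5.  9.  5. 86. -0. 81.] [-0.2 -1.   0.4] 0.0
t15.10 pos [ 0.5883 -0.0483  0.141 ] rot [179.67   0.21  94.84] q6 81 F [-0.2 -1.   0.4] open 0.0000 n 1
[0.4, -0.3, 8.5, 0.006, 0.004, -0.003],
```

View pics/v11.png

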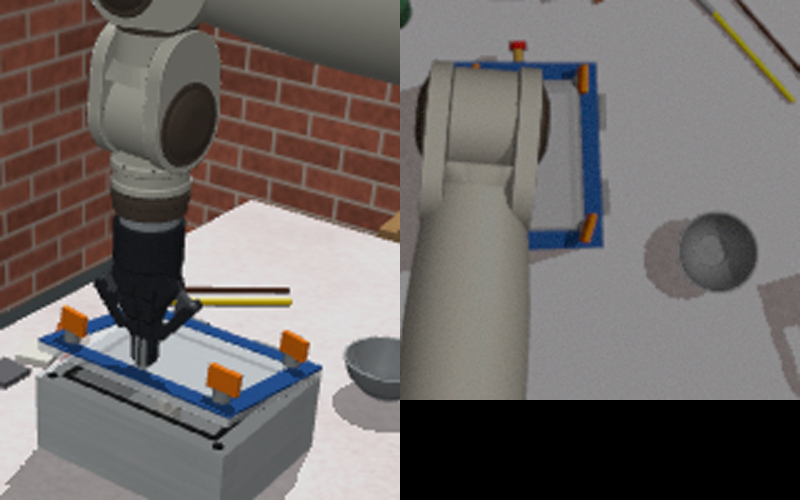

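Cover nearly shut; a gap still shows at the front edge. I'll press down in small steps.

Emit:
servo_tool(motion=[[[0,0,5,0,0,0],[0,0,0,0,0,0]]])

```text
time: 15.3
ee_pos: [0.588, -0.0478, 0.1348]
tcp_rot: [179.7, 0.2, 94.9]
wrist_force: [1.4, -0.6, 1.1]
opening: 0.0001
```

Emit:
servo_tool(motion=[[[0,0,4,0,0,0],[0,0,0,0,0,0]]])

```text
time: 15.5
ee_pos: [0.5877, -0.0476, 0.1302]
tcp_rot: [179.8, 0.2, 94.9]
wrist_force: [0.1, 0.8, -0.5]
opening: -0.0
```

Emit:
servo_tool(motion=[[[0,0,2,0,0,0],[0,0,0,0,0,0]]])

```text
time: 15.7
ee_pos: [0.5878, -0.0475, 0.1284]
tcp_rot: [179.8, 0.2, 94.9]
wrist_force: [-1.1, 0.7, -0.4]
opening: 0.0001
```

Emit:
servo_tool(motion=[[[0,0,2,0,0,0],[0,0,0,0,0,0]]])

```text
time: 15.9
ee_pos: [0.5878, -0.0475, 0.1264]
tcp_rot: [179.8, 0.2, 94.9]
wrist_force: [-0.1, -0.1, 0.7]
opening: -0.0002
```

Emit:
servo_tool(motion=[[[0,0,2,0,0,0],[0,0,0,0,0,0]]])

```text
time: 16.1
ee_pos: [0.5878, -0.0476, 0.1244]
tcp_rot: [179.8, 0.2, 94.9]
wrist_force: [-0.6, 0.6, 0.5]
opening: -0.0001
```

```bash
python3 v.py v12 290 150 410 270
```

```text
side scale 3.33
t16.15 [ 0.5878 -0.0476  0.1245] [179.8   0.2  94.9] [-5.  9.  3. 84. -0. 81.] [-0.6 -0.5 -0.6] -0.0002
```

View pics/v12.png

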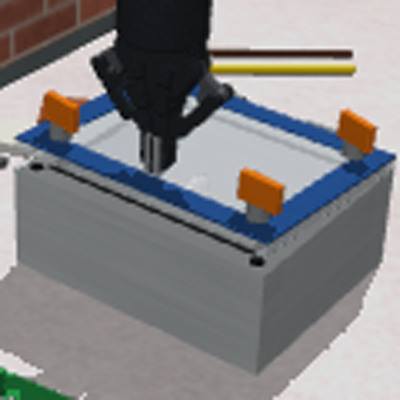

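Emit:
servo_tool(motion=[[[0,0,3,0,0,0],[0,0,0,0,0,0]]])

```text
time: 16.35
ee_pos: [0.5878, -0.0476, 0.1213]
tcp_rot: [179.8, 0.2, 94.9]
wrist_force: [1.2, 0.3, -0.8]
opening: -0.0001
```

Emit:
servo_tool(motion=[[[0,0,3,0,0,0],[0,0,0,0,0,0]]])

```text
time: 16.55
ee_pos: [0.5878, -0.0476, 0.1182]
tcp_rot: [179.8, 0.2, 94.9]
wrist_force: [-0.5, -0.1, -0.0]
opening: 0.0001
```

Emit:
servo_tool(motion=[[[0,0,2,0,0,0],[0,0,0,0,0,0]]])

```text
time: 16.75
ee_pos: [0.5879, -0.0476, 0.1164]
tcp_rot: [179.8, 0.2, 94.9]
wrist_force: [0.1, 0.1, -0.2]
opening: -0.0002
```

```bash
python3 v.py v13 290 150 410 270
```

```text
side scale 3.33
t16.80 [ 0.5878 -0.0476  0.1165] [179.8   0.2  94.9] [-5.  9.  3. 83. -0. 81.] [ 1.2 -0.6 -0.2] -0.0
```

View pics/v13.png

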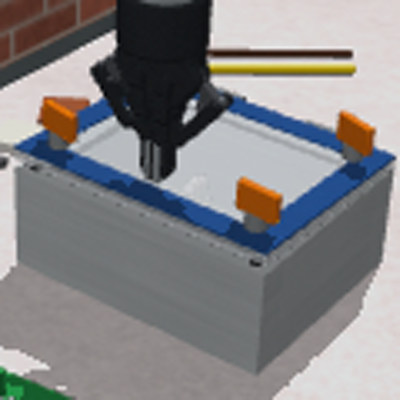

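Emit:
servo_tool(motion=[[[0,0,2,0,0,0],[0,0,0,0,0,0]]])

```text
time: 17.0
ee_pos: [0.5879, -0.0476, 0.1145]
tcp_rot: [179.7, 0.2, 94.9]
wrist_force: [0.4, -0.1, -0.1]
opening: 0.0001
```

Emit:
servo_tool(motion=[[[0,0,2,0,0,0],[0,0,0,0,0,0]]])

```text
time: 17.2
ee_pos: [0.5879, -0.0476, 0.1124]
tcp_rot: [179.8, 0.2, 94.9]
wrist_force: [-0.7, 0.3, 0.4]
opening: 0.0002
```

Emit:
servo_tool(motion=[[[0,0,2,0,0,0],[0,0,0,0,0,0]]])

```text
time: 17.4
ee_pos: [0.5878, -0.0476, 0.1104]
tcp_rot: [179.8, 0.2, 94.9]
wrist_force: [-0.3, 0.1, 0.2]
opening: -0.0002
```

```bash
python3 v.py v14 290 150 410 270
```

```text
side scale 3.33
t17.45 [ 0.5878 -0.0476  0.1105] [179.8   0.2  94.9] [-5.  9.  2. 82. -0. 81.] [-0.   0.4 -0.3] -0.0
```

View pics/v14.png

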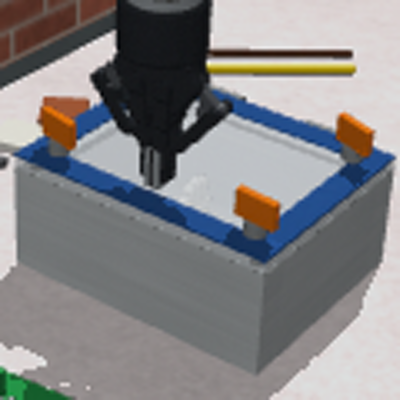

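Looks nearly shut. I'll keep pressing until contact force shows.

Emit:
servo_tool(motion=[[[0,0,2,0,0,0],[0,0,0,0,0,0]]])

```text
time: 17.65
ee_pos: [0.5881, -0.0476, 0.1092]
tcp_rot: [179.7, 0.2, 94.9]
wrist_force: [-0.0, 0.1, 5.1]
opening: -0.0
```

Emit:
servo_tool(motion=[[[0,0,2,0,0,0],[0,0,0,0,0,0]]])

```text
time: 17.85
ee_pos: [0.5882, -0.0476, 0.1091]
tcp_rot: [179.6, 0.2, 94.9]
wrist_force: [-6.4, 0.6, 16.8]
opening: 0.0002
```

Emit:
servo_tool(motion=[[[0,0,2,0,0,0],[0,0,0,0,0,0]]])

```text
time: 18.05
ee_pos: [0.5883, -0.0476, 0.1089]
tcp_rot: [179.5, 0.2, 94.9]
wrist_force: [-11.5, 1.2, 28.4]
opening: -0.0001
```

The cover is on its gasket: contact at reported z 0.109, which puts the closed tips at about the reported TCP height, not 19 mm ahead of it. I'll keep that for the wings. Now I clear the view.

Emit:
servo_tool(motion=[[[0,0,-6,0,0,0],[0,0,-44,0,0,0],[0,0,-50,0,0,0],[0,0,-20,0,0,0]]], gripper=40)

```text
time: 18.45
ee_pos: [0.5881, -0.0474, 0.2293]
tcp_rot: [179.5, 0.2, 94.9]
wrist_force: [0.9, 0.1, -0.1]
opening: 0.0398
```

Emit:
servo_tool(motion=[[[30,-40,0,0,0,0],[30,-40,0,0,0,0],[30,-40,0,0,0,0],[30,-40,0,0,0,0],[30,-40,0,0,0,0]]])

```text
time: 18.95
ee_pos: [0.3736, 0.0857, 0.2229]
tcp_rot: [179.7, 0.2, 94.8]
wrist_force: [0.5, 1.3, 0.4]
opening: 0.0399
```

Run:
```python
from h import *
p=shot('top','t20');q=shot('side','s20')
cv2.imwrite('pics/t20c.png',cv2.resize(p['color'][150:280,290:410,::-1],None,fx=4.6,fy=4.6,interpolation=2))
cv2.imwrite('pics/s20c.png',cv2.resize(q['color'][150:270,285:415,::-1],None,fx=5,fy=5,interpolation=2))
for k in(p,q): print([(r['rect'],r['confidence']) for r in bot.look_for(k,'wing_a')])
print(bot.get_obs()['ee_pos'])
```

```text
[([305.8, 182.6, 6.6, 12.2], 0.62), ([312.0, 247.4, 0.6, 9.2], 0.56), ([210.5, 156.4, 18.1, 24.0], 0.24)]
[([354.9, 208.2, 18.9, 15.9], 0.42)]
[0.37517292 0.08566847 0.22367706]
```

View pics/t20c.png

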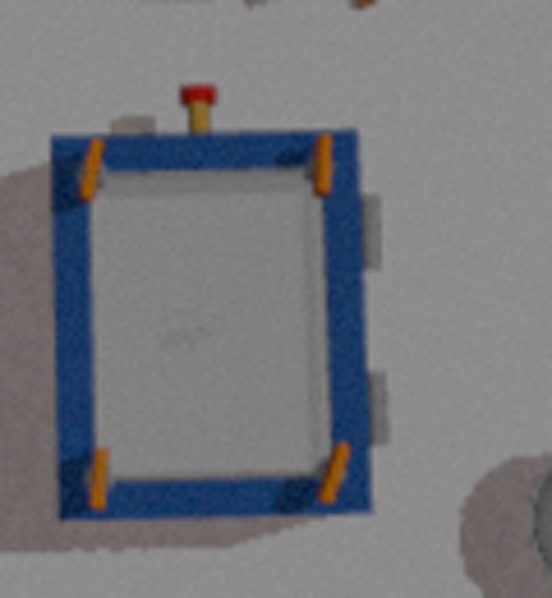

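View pics/s20c.png

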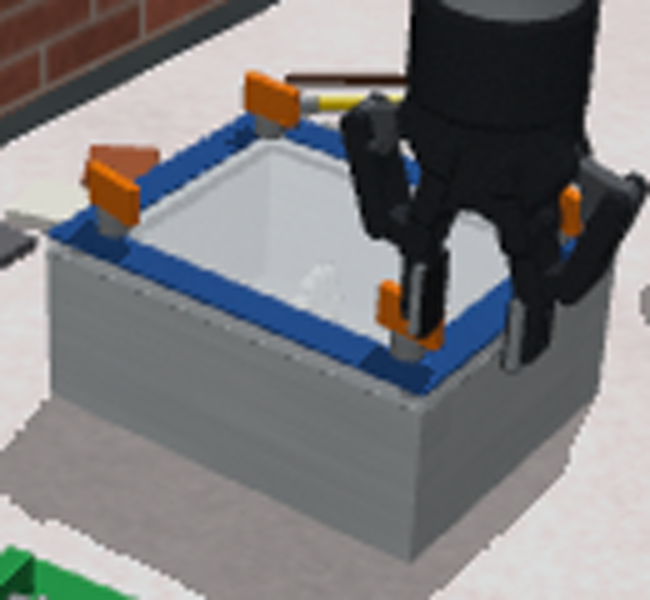

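The cover is shut and the hand shows upright through the glass. All four wings run roughly along x: b at (92,168) and d at (335,475) lean about 17-20° clockwise, while a at (98,480) and c at (323,165) lean only 2-4°. Now I measure them properly.

```bash
cat > w.py <<'E'
from h import *
np.set_printoptions(precision=4,suppress=True)
CH=(.5848,-.1125,.0297)
def wings(p,z=.1365,verbose=1):
    hsv=cv2.cvtColor(p['color'],cv2.COLOR_RGB2HSV)
    m=cv2.inRange(hsv,(6,150,70),(22,255,255))
    c,s=np.cos(CH[2]),np.sin(CH[2]); out={}
    for n,(x,y) in dict(a=(-.102,.077),b=(.102,.077),c=(.102,-.077),d=(-.102,-.077)).items():
        W=np.array([CH[0]+c*x-s*y,CH[1]+s*x+c*y,z])
        u=proj(p,W); vs,us=np.nonzero(m); k=np.hypot(us-u[0],vs-u[1])<14
        if k.sum()<15: print(n,'hidden',k.sum()); continue
        pts=np.array([atz(p,a,b,z)[:2] for a,b in zip(us[k],vs[k])])
        ce=pts.mean(0); ev,V=np.linalg.eigh(np.cov(pts.T)); d=V[:,1]; a=np.degrees(np.arctan2(d[1],d[0]))%180
        yaw=np.degrees(CH[2]); t=(yaw-a)%180; 
        out[n]=(ce,t); print(n,'pred',W[:2],'meas',ce,'n',k.sum(),'dir',round(a,1),'screw deg',round(t,1),'rad',round(np.radians(t),2), 'sd mm',np.sqrt(ev)*1000)
    return out
if __name__=='__main__':
    wings(bot.camera('top'))
    o=bot.get_obs(); print(o['time'],o['ee_pos'],o['tcp_rot'],o['q'].round(0),o['wrist_force'])
E
python3 w.py
```

```text
a pred [ 0.4806 -0.0386] meas [ 0.4807 -0.0395] n 33 dir 177.5 screw deg 4.2 rad 0.07 sd mm [ 2.393  10.0835]
b pred [ 0.6845 -0.0325] meas [ 0.6861 -0.0345] n 30 dir 169.0 screw deg 12.7 rad 0.22 sd mm [ 2.2294 10.5723]
c pred [ 0.689  -0.1864] meas [ 0.6902 -0.1896] n 38 dir 177.5 screw deg 4.2 rad 0.07 sd mm [ 2.7648 10.8516]
d pred [ 0.4851 -0.1925] meas [ 0.485  -0.1937] n 38 dir 158.9 screw deg 22.8 rad 0.4 sd mm [ 2.6699 10.8401]
19.2 [0.3758 0.0853 0.2234] [179.6846   0.1927  94.9155] [ 13. -18. -11.  96.  -0.  98.] [ 0.1575 -0.0334 -0.4475]
```

```bash
python3 plan.py .4806 -.039 .2 177.5
```

```text
t19.20 pos [0.3758 0.0853 0.2234] rot [179.68   0.19  94.92] q6 98 F [ 0.2 -0.  -0.4] open 0.0400 n 10
[-13.3, 9.4, 2.4, 0.0, 0.001, -0.144], [-14.5, 7.4, 2.4, 0.0, 0.001, -0.144], [-15.4, 5.2, 2.4, 0.0, 0.001, -0.144], [-16.0, 2.9, 2.4, 0.0, 0.001, -0.144], [-16.2, 0.6, 2.4, 0.0, 0.001, -0.144],
[-16.2, -1.7, 2.4, 0.0, 0.001, -0.144], [-15.7, -4.0, 2.4, 0.0, 0.001, -0.144], [-15.0, -6.2, 2.4, 0.0, 0.001, -0.144], [-14.0, -8.3, 2.4, 0.0, 0.001, -0.144], [-12.6, -10.3, 2.3, 0.0, 0.001, -0.144],
```

Emit:
servo_tool(motion=[[[-13,9,2,0,0.001,-0.144],[-14,7,2,0,0.001,-0.144],[-15,5,2,0,0.001,-0.144],[-16,3,2,0,0.001,-0.144],[-16,1,2,0,0.001,-0.144]]])

```text
time: 19.7
ee_pos: [0.4281, 0.0228, 0.2128]
tcp_rot: [179.9, 0.0, 136.4]
wrist_force: [0.1, 0.3, 0.2]
opening: 0.0401
```

Emit:
servo_tool(motion=[[[-16,-2,3,0,0,-0.144],[-16,-4,3,0,0,-0.144],[-15,-6,3,0,0,-0.144],[-14,-8,3,0,0,-0.144],[-13,-10,3,0,0,-0.144]]])

```text
time: 20.2
ee_pos: [0.4809, -0.0392, 0.1975]
tcp_rot: [179.9, 0.1, 177.6]
wrist_force: [-1.0, 0.5, -0.3]
opening: 0.0401
```

Emit:
servo_tool(motion=[[[0,0,0,0,0,0]]])

```text
time: 20.3
ee_pos: [0.4809, -0.0396, 0.1969]
tcp_rot: [179.9, 0.0, 177.4]
wrist_force: [-0.5, -0.6, -0.7]
opening: 0.0401
```

```bash
python3 v.py v21 290 100 410 240; python3 plan.py .4806 -.039 .124 177.5
```

```text
side scale 3.33
t20.35 [ 0.4802 -0.0388  0.1974] [179.9   0.  177.1] [-5. -5. -3. 92.  0. -2.] [-0.2 -0.1 -0.1] 0.0398
t20.35 pos [ 0.4802 -0.0388  0.1974] rot [1.7991e+02 1.0000e-02 1.7710e+02] q6 -2 F [-0.2 -0.1 -0.1] open 0.0398 n 2
[-0.2, -0.2, 36.7, 0.001, 0.0, -0.003], [-0.2, -0.1, 36.7, 0.001, 0.0, -0.003],
```

View pics/v21.png

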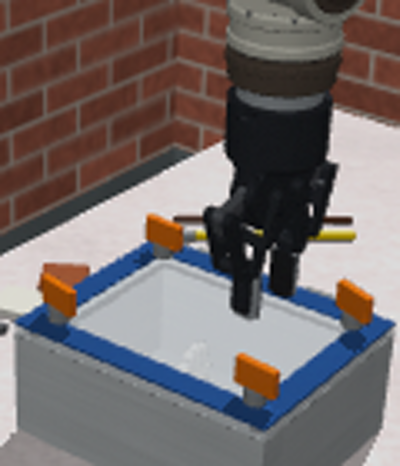

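Fingers straddle wing a, with tips at (247,312) and (285,290) above the wing top at (257,365). I descend.

Emit:
servo_tool(motion=[[[0,0,36,0,0,0],[0,0,30,0,0,0],[0,0,7,0,0,0],[0,0,0,0,0,0]]])

```text
time: 20.75
ee_pos: [0.4792, -0.0372, 0.1251]
tcp_rot: [179.9, 0.0, 177.2]
wrist_force: [0.0, -0.4, 1.3]
opening: 0.0399
```

```bash
python3 v.py v22 320 150 400 250; python3 plan.py .4806 -.039 .124 177.5
```

```text
side scale 5.0
t20.80 [ 0.4799 -0.0372  0.1264] [179.9   0.2 177.3] [ -4.  -5. -12.  84.   0.  -2.] [ 0.4 -0.  -0. ] 0.0398
t20.80 pos [ 0.4799 -0.0372  0.1264] rot [1.7990e+02 1.6000e-01 1.7728e+02] q6 -2 F [ 0.4 -0.  -0. ] open 0.0398 n 1
[-0.8, -1.7, 2.4, 0.002, 0.003, -0.004],
```

View pics/v22.png

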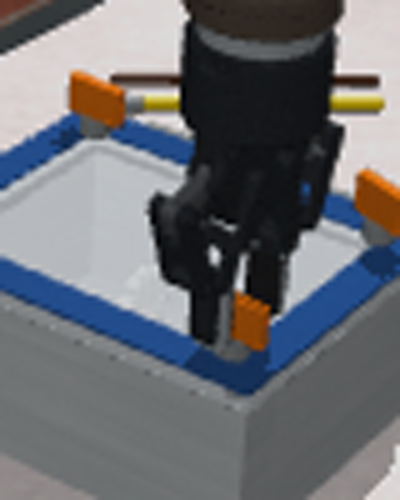

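Emit:
servo_tool(motion=[[[-1,-1,0,0,0,0],[0,0,0,0,0,0],[0,0,0,0,0,0],[0,0,0,0,0,0],[0,0,0,0,0,0]]], gripper=0, newtons=50)

```text
time: 21.3
ee_pos: [0.4816, -0.038, 0.1272]
tcp_rot: [179.9, 0.3, 177.4]
wrist_force: [0.9, 2.6, 6.4]
opening: 0.0078
```

```bash
python3 v.py v23 320 150 400 250; python3 plan.py .4806 -.039 .124 177.5
```

```text
side scale 5.0
t21.35 [ 0.4816 -0.038   0.1272] [179.9   0.3 177.4] [ -5.  -5. -11.  84.   0.  -2.] [0.3 2.  6.2] 0.0077
t21.35 pos [ 0.4816 -0.038   0.1272] rot [179.87   0.3  177.37] q6 -2 F [0.3 2.  6.2] open 0.0077 n 1
[1.0, -1.0, 3.2, 0.002, 0.005, -0.002],
```

View pics/v23.png

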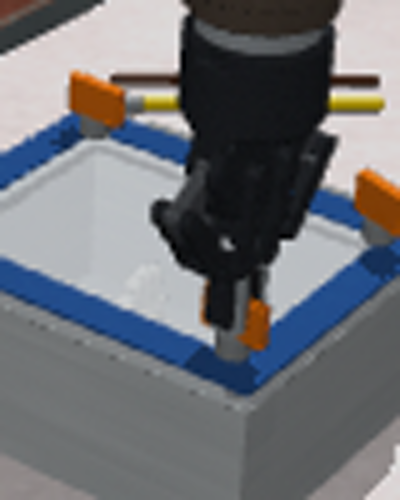

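Wing a is clamped (opening 7.8 mm). Turning clockwise 1.12 rad.

Emit:
servo_tool(motion=[[[0,0,0,0,0,0.14],[0,0,0,0,0,0.14],[0,0,0,0,0,0.14],[0,0,0,0,0,0.14]]])

```text
time: 21.75
ee_pos: [0.4815, -0.0383, 0.1272]
tcp_rot: [179.8, 0.2, 145.0]
wrist_force: [-0.6, 1.5, 6.4]
opening: 0.0074
```

Emit:
servo_tool(motion=[[[0,0,0,0,0,0.14],[0,0,0,0,0,0.14],[0,0,0,0,0,0.14],[0,0,0,0,0,0.14],[0,0,0,0,0,0]]])

```text
time: 22.25
ee_pos: [0.4813, -0.0385, 0.1272]
tcp_rot: [179.7, 0.1, 112.9]
wrist_force: [-1.5, 0.0, 6.6]
opening: 0.0079
```

```bash
python3 v.py v24 320 150 400 250; python3 plan.py .4806 -.039 .124 113
```

```text
side scale 5.0
t22.30 [ 0.4813 -0.0385  0.1272] [1.797e+02 1.000e-01 1.131e+02] [ -5.  -5. -11.  84.   0.  62.] [-1.1  0.4  6.5] 0.0076
t22.30 pos [ 0.4813 -0.0385  0.1272] rot [1.7973e+02 6.0000e-02 1.1311e+02] q6 62 F [-1.1  0.4  6.5] open 0.0076 n 1
[-0.2, -0.8, 3.2, 0.005, 0.001, 0.002],
```

View pics/v24.png

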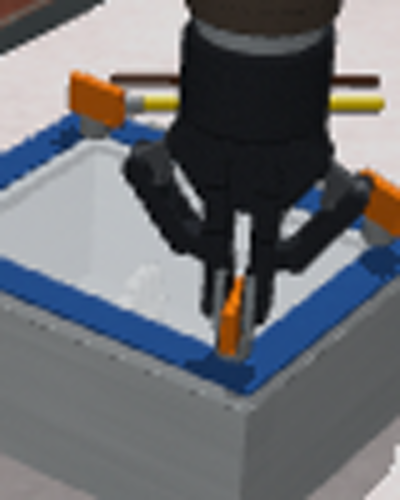

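Wing a has turned with the jaws to about 1.20 rad. Release, rise, and go to c.

Emit:
servo_tool(motion=[[[0,0,0,0,0,0],[0,0,0,0,0,0],[0,0,-20,0,0,0],[0,0,-45,0,0,0],[0,0,0,0,0,0]]], gripper=40)

```text
time: 22.8
ee_pos: [0.4823, -0.0385, 0.1958]
tcp_rot: [179.5, 0.2, 113.2]
wrist_force: [-0.3, -0.2, 0.3]
opening: 0.0399
```

```bash
python3 w.py; python3 plan.py .6895 -.188 .2 177.5
```

```text
a hidden 0
b pred [ 0.6845 -0.0325] meas [ 0.6857 -0.0345] n 32 dir 168.5 screw deg 13.2 rad 0.23 sd mm [ 2.2636 10.8995]
c pred [ 0.689  -0.1864] meas [ 0.6896 -0.1894] n 39 dir 175.8 screw deg 5.9 rad 0.1 sd mm [ 2.8244 11.056 ]
d pred [ 0.4851 -0.1925] meas [ 0.485  -0.1937] n 38 dir 158.9 screw deg 22.8 rad 0.4 sd mm [ 2.6699 10.8401]
22.85 [ 0.4819 -0.0385  0.1933] [179.589    0.1047 113.205 ] [-5. -5. -4. 91.  0. 62.] [-0.0913  0.275  -1.028 ]
t22.85 pos [ 0.4819 -0.0385  0.1933] rot [1.7959e+02 1.0000e-01 1.1320e+02] q6 62 F [-0.1  0.3 -1. ] open 0.0400 n 8
[-27.4, 16.5, -0.7, 0.001, 0.001, -0.14], [-29.4, 12.5, -0.7, 0.001, 0.001, -0.14], [-30.9, 8.3, -0.7, 0.001, 0.001, -0.14], [-31.7, 3.9, -0.8, 0.001, 0.001, -0.14], [-32.0, -0.6, -0.8, 0.001, 0.001, -0.14],
[-31.6, -5.1, -0.8, 0.001, 0.001, -0.14], [-30.6, -9.4, -0.8, 0.001, 0.001, -0.14], [-28.9, -13.6, -0.8, 0.001, 0.001, -0.14],
```

Emit:
servo_tool(motion=[[[-27,16,-1,0,0.001,-0.14],[-29,12,-1,0,0.001,-0.14],[-31,8,-1,0,0.001,-0.14],[-32,4,-1,0,0.001,-0.14],[-32,-1,-1,0,0,-0.14]]])

```text
time: 23.35
ee_pos: [0.6098, -0.133, 0.1943]
tcp_rot: [179.8, -0.2, 153.6]
wrist_force: [0.9, 1.3, 0.7]
opening: 0.0401
```

Emit:
servo_tool(motion=[[[-32,-5,-1,0,0,-0.14],[-31,-9,-1,0,0,-0.14],[-29,-14,-1,0,0,-0.14],[0,0,0,0,0,0]]])

```text
time: 23.75
ee_pos: [0.6895, -0.1907, 0.1935]
tcp_rot: [179.7, -0.2, 177.6]
wrist_force: [0.6, -0.2, -0.6]
opening: 0.0399
```

```bash
python3 v.py v25 290 80 420 240; python3 plan.py .689 -.187 .124 176.5
```

```text
side scale 3.08
t23.80 [ 0.6884 -0.1896  0.1945] [179.7  -0.2 177.3] [-16.  29.  37.  97.   0. -13.] [-0.6 -0.2  0.2] 0.0402
t23.80 pos [ 0.6884 -0.1896  0.1945] rot [179.68  -0.24 177.32] q6 -13 F [-0.6 -0.2  0.2] open 0.0402 n 2
[-0.4, 1.1, 35.3, 0.003, -0.002, 0.007], [-0.3, 1.2, 35.3, 0.003, -0.002, 0.007],
```

View pics/v25.png

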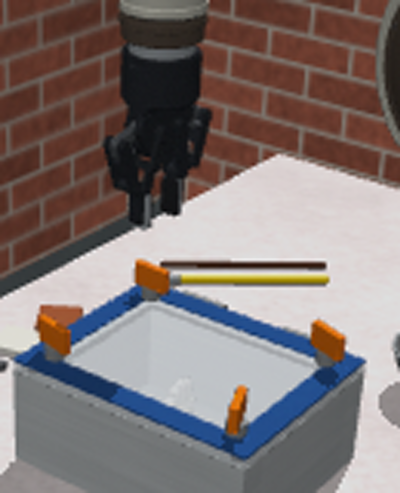

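Emit:
servo_tool(motion=[[[-0.5,1,36,0.003,-0.002,0.007],[-0.5,1,30,0.002,-0.002,0.007],[0,0,3,0,0,0],[0,0,0,0,0,0],[0,0,0,0,0,0]]])

```text
time: 24.3
ee_pos: [0.6893, -0.1864, 0.1317]
tcp_rot: [-180.0, 0.4, 176.6]
wrist_force: [0.9, -0.3, 0.7]
opening: 0.04
```

```bash
python3 v.py v26 290 120 370 210; python3 plan.py .689 -.187 .125 176.5
```

```text
side scale 5.0
t24.35 [ 0.6895 -0.1866  0.1319] [-179.9    0.4  176.6] [-15.  27.  27.  89.   0. -12.] [ 1.  -0.7  0.9] 0.0402
t24.35 pos [ 0.6895 -0.1866  0.1319] rot [-179.94    0.4   176.56] q6 -12 F [ 1.  -0.7  0.9] open 0.0402 n 1
[0.6, -0.4, 6.8, -0.001, 0.007, 0.001],
```

View pics/v26.png

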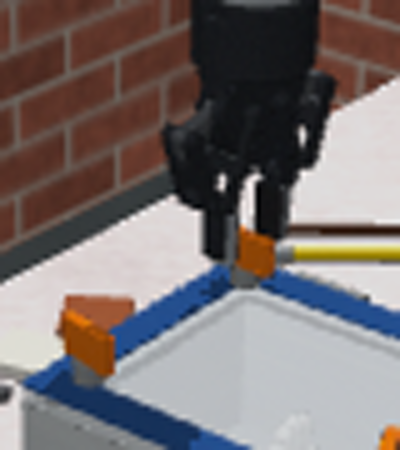

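Fingers straddle wing c. I go down 6 mm more and close.

Emit:
servo_tool(motion=[[[0,0,6,0,0.006,0],[0,0,0,0,0,0]]])

```text
time: 24.55
ee_pos: [0.6891, -0.1866, 0.1232]
tcp_rot: [-180.0, -0.1, 176.6]
wrist_force: [-0.6, 0.1, 0.2]
opening: 0.0402
```

Emit:
servo_tool(motion=[[[0,0,0,0,0,0],[0,0,0,0,0,0],[0,0,0,0,0,0],[0,0,0,0,0,0],[0,0,0,0,0,0]]], gripper=0)

```text
time: 25.05
ee_pos: [0.689, -0.1868, 0.1235]
tcp_rot: [-180.0, -0.1, 176.6]
wrist_force: [-0.2, -1.9, 1.9]
opening: 0.0079
```

```bash
python3 v.py v27 290 120 370 210
```

```text
side scale 5.0
t25.10 [ 0.689  -0.1868  0.1235] [-1.800e+02 -1.000e-01  1.766e+02] [-15.  28.  26.  89.  -0. -12.] [-0.5 -2.5  1.2] 0.0079
```

View pics/v27.png

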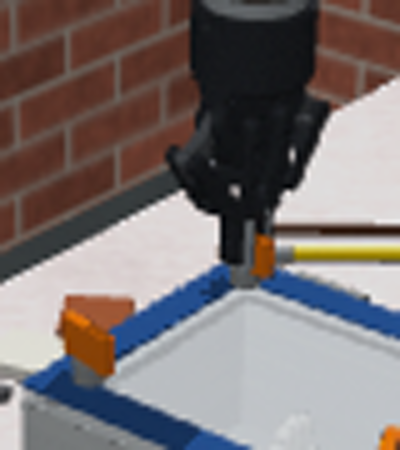

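Emit:
servo_tool(motion=[[[0,0,0,0,0,0.139],[0,0,0,0,0,0.139],[0,0,0,0,0,0.139],[0,0,0,0,0,0.139]]])

```text
time: 25.5
ee_pos: [0.689, -0.187, 0.1235]
tcp_rot: [-179.9, -0.0, 144.4]
wrist_force: [-0.2, -3.0, 1.5]
opening: 0.0081
```

Emit:
servo_tool(motion=[[[0,0,0,0,0,0.139],[0,0,0,0,0,0.139],[0,0,0,0,0,0.139],[0,0,0,0,0,0.139],[0,0,0,0,0,0]]])

```text
time: 26.0
ee_pos: [0.6889, -0.187, 0.1235]
tcp_rot: [-179.9, 0.0, 112.7]
wrist_force: [-0.7, -4.7, 2.2]
opening: 0.0079
```

```bash
python3 v.py v28 290 120 370 210
```

```text
side scale 5.0
t26.05 [ 0.6889 -0.187   0.1235] [-179.9    0.   113. ] [-15.  28.  26.  89.  -0.  52.] [-1.8 -4.8  2.5] 0.0078
```

View pics/v28.png

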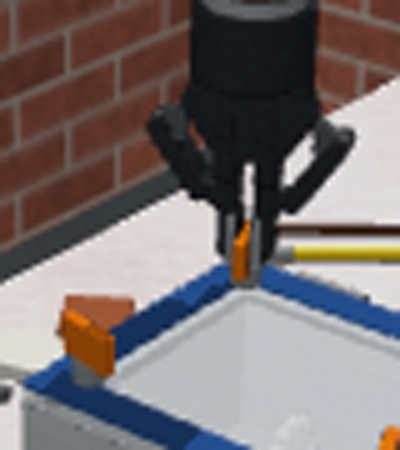

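Wing c turned to about 1.2 rad. Release and go to b (about (0.685,-0.033), wing direction 168.7).

Emit:
servo_tool(motion=[[[0,0,0,0,0,0],[0,0,0,0,0,0],[0,0,-20,0,0,0],[0,0,-45,0,0,0],[0,0,0,0,0,0]]], gripper=40)

```text
time: 26.55
ee_pos: [0.6906, -0.1864, 0.1949]
tcp_rot: [179.7, 0.2, 113.0]
wrist_force: [1.4, -0.1, 1.0]
opening: 0.0397
```

```bash
python3 w.py; python3 plan.py .685 -.033 .194 168.7
```

```text
a pred [ 0.4806 -0.0386] meas [ 0.4818 -0.0387] n 28 dir 112.4 screw deg 69.3 rad 1.21 sd mm [ 2.0963 10.2232]
b pred [ 0.6845 -0.0325] meas [ 0.6873 -0.0347] n 33 dir 170.1 screw deg 11.6 rad 0.2 sd mm [ 2.3545 10.939 ]
c hidden 0
d hidden 0
26.6 [ 0.6904 -0.1863  0.1921] [179.8291   0.1467 112.9823] [-15.  29.  35.  96.  -0.  52.] [ 0.0549  0.044  -0.2687]
t26.60 pos [ 0.6904 -0.1863  0.1921] rot [1.7983e+02 1.5000e-01 1.1298e+02] q6 52 F [ 0.1  0.  -0.3] open 0.0402 n 7
[20.5, 7.8, -0.3, 0.0, 0.001, -0.139], [19.2, 10.6, -0.3, 0.0, 0.001, -0.139], [17.5, 13.2, -0.3, 0.0, 0.001, -0.139], [15.5, 15.5, -0.3, 0.0, 0.001, -0.139], [13.3, 17.5, -0.3, 0.0, 0.001, -0.139],
[10.7, 19.1, -0.3, 0.0, 0.001, -0.139], [8.0, 20.4, -0.3, 0.0, 0.001, -0.139],
```

Emit:
servo_tool(motion=[[[20,8,0,0,0.001,-0.139],[19,11,0,0,0.001,-0.139],[18,13,0,0,0.001,-0.139],[15,16,0,0,0,-0.139],[13,18,0,0,0,-0.139]]])

```text
time: 27.1
ee_pos: [0.6868, -0.0755, 0.1873]
tcp_rot: [180.0, -0.3, 153.1]
wrist_force: [-0.5, 0.0, 0.3]
opening: 0.04
```

Emit:
servo_tool(motion=[[[11,19,0,0,0,-0.139],[8,20,0,0,0,-0.139],[0,0,0,0,0,0],[0,0,0,0,0,0]]])

```text
time: 27.5
ee_pos: [0.6849, -0.0327, 0.1878]
tcp_rot: [179.9, -0.3, 168.6]
wrist_force: [-0.7, -0.3, -0.6]
opening: 0.04
```

```bash
python3 v.py v29 270 100 370 230; python3 plan.py .685 -.033 .124 168.7
```

```text
side scale 3.85
t27.55 [ 0.685  -0.0334  0.1879] [179.9  -0.3 168.5] [-3. 24. 29. 95.  0.  9.] [0.2 0.5 0.1] 0.04
t27.55 pos [ 0.685  -0.0334  0.1879] rot [179.93  -0.28 168.53] q6 9 F [0.2 0.5 0.1] open 0.0400 n 2
[-0.1, 0.2, 32.0, 0.001, -0.002, -0.001], [-0.0, 0.2, 32.0, 0.001, -0.002, -0.001],
```

View pics/v29.png

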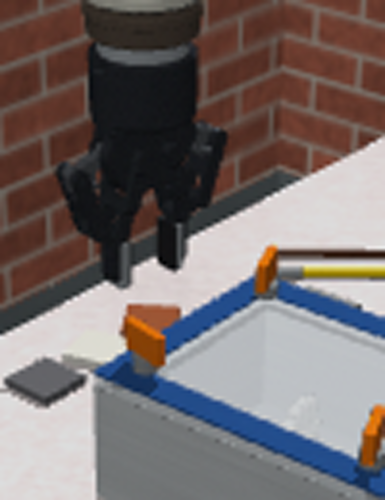

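The gripper is over wing b at (145,345), and wings a and c show turned. I descend 64 mm and close.

Emit:
servo_tool(motion=[[[0,0,32,0,0,0],[0,0,28,0,0,0],[0,0,3,0,0,0],[0,0,0,0,0,0],[0,0,0,0,0,0]]])

```text
time: 28.05
ee_pos: [0.6855, -0.0336, 0.1273]
tcp_rot: [179.9, -0.1, 168.6]
wrist_force: [-0.5, 0.4, 1.5]
opening: 0.0402
```

```bash
python3 v.py v30 270 140 350 230; python3 plan.py .685 -.033 .124 168.7
```

```text
side scale 5.0
t28.10 [ 0.6856 -0.0335  0.1275] [ 1.799e+02 -1.000e-01  1.686e+02] [-3. 23. 21. 88.  0.  9.] [ 1.  -0.7  0.5] 0.0399
t28.10 pos [ 0.6856 -0.0335  0.1275] rot [ 1.7990e+02 -9.0000e-02  1.6857e+02] q6 9 F [ 1.  -0.7  0.5] open 0.0399 n 1
[0.7, 0.3, 3.5, 0.002, -0.002, -0.002],
```

View pics/v30.png

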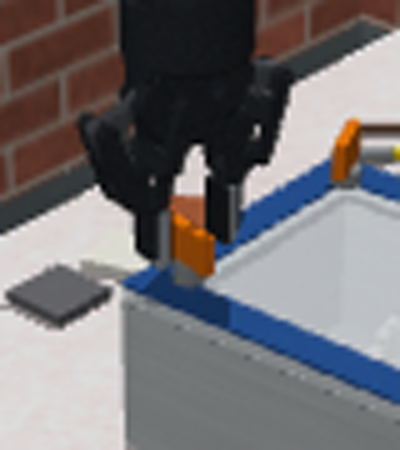

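Emit:
servo_tool(motion=[[[0,0,3,0,0,0],[0,0,0,0,0,0],[0,0,0,0,0,0],[0,0,0,0,0,0],[0,0,0,0,0,0]]], gripper=0)

```text
time: 28.6
ee_pos: [0.6851, -0.033, 0.1231]
tcp_rot: [179.9, -0.2, 168.6]
wrist_force: [-0.6, 0.9, 3.9]
opening: 0.0078
```

```bash
python3 v.py v31 270 140 350 230
```

```text
side scale 5.0
t28.65 [ 0.6851 -0.033   0.1231] [179.9  -0.2 168.6] [-3. 23. 21. 87.  0.  9.] [0.1 0.4 4.3] 0.008
```

View pics/v31.png

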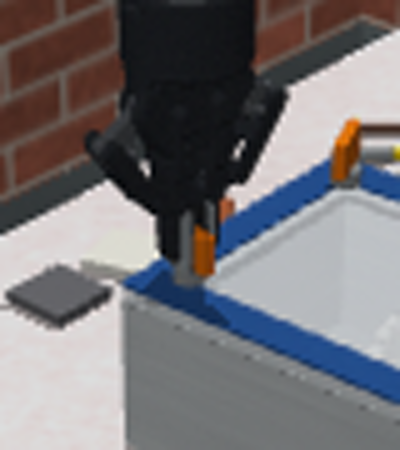

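Emit:
servo_tool(motion=[[[0,0,0,0,0,0.139],[0,0,0,0,0,0.139],[0,0,0,0,0,0.139],[0,0,0,0,0,0.139]]])

```text
time: 29.05
ee_pos: [0.6851, -0.0331, 0.1231]
tcp_rot: [-180.0, -0.2, 136.4]
wrist_force: [0.6, 1.1, 4.5]
opening: 0.0084
```

Emit:
servo_tool(motion=[[[0,0,0,0,0,0.139],[0,0,0,0,0,0.139],[0,0,0,0,0,0.139],[0,0,0,0,0,0]]])

```text
time: 29.45
ee_pos: [0.685, -0.0331, 0.1231]
tcp_rot: [-179.9, -0.2, 112.7]
wrist_force: [-0.1, -0.1, 5.1]
opening: 0.008
```

Emit:
servo_tool(motion=[[[0,0,0,0,0,0],[0,0,0,0,0,0],[0,0,-20,0,0,0],[0,0,-45,0,0,0],[0,0,0,0,0,0]]], gripper=40)

```text
time: 29.95
ee_pos: [0.6865, -0.0334, 0.1934]
tcp_rot: [179.8, -0.0, 113.0]
wrist_force: [0.4, -0.6, 0.7]
opening: 0.0401
```

```bash
python3 v.py v32 270 140 400 240;  python3 w.py; python3 plan.py .485 -.1925 .194 159
```

```text
side scale 3.08
t30.00 [ 0.6863 -0.0334  0.1906] [ 1.799e+02 -1.000e-01  1.130e+02] [-3. 24. 29. 95.  0. 64.] [ 0.8 -0.1 -0.4] 0.0399
a hidden 0
b hidden 0
c pred [ 0.689  -0.1864] meas [ 0.6899 -0.1887] n 37 dir 113.2 screw deg 68.5 rad 1.2 sd mm [ 2.6104 11.2192]
d pred [ 0.4851 -0.1925] meas [ 0.485  -0.1937] n 38 dir 158.9 screw deg 22.8 rad 0.4 sd mm [ 2.6699 10.8401]
30.05 [ 0.6856 -0.0333  0.1884] [-179.9459   -0.1504  112.9581] [-3. 24. 29. 95.  0. 64.] [ 0.1452  0.219  -0.5392]
t30.05 pos [ 0.6856 -0.0333  0.1884] rot [-1.7995e+02 -1.5000e-01  1.1296e+02] q6 64 F [ 0.1  0.2 -0.5] open 0.0399 n 6
[-11.4, -41.1, -0.9, 0.0, -0.0, -0.134], [-5.8, -42.3, -0.9, 0.0, -0.0, -0.134], [-0.1, -42.7, -0.9, 0.0, -0.0, -0.134], [5.6, -42.3, -0.9, 0.0, -0.0, -0.134], [11.2, -41.2, -0.9, 0.0, -0.0, -0.134],
[16.6, -39.3, -0.9, 0.0, -0.0, -0.134],
```

View pics/v32.png

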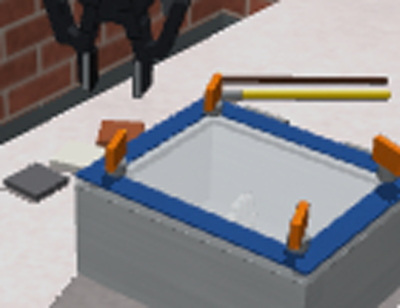

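a, c and b are now half-way; d is next.

Emit:
servo_tool(motion=[[[-11,-41,-1,0,0,-0.134],[-6,-42,-1,0,0,-0.134],[0,-43,-1,0,0,-0.134],[6,-42,-1,0,0,-0.134],[11,-41,-1,0,0,-0.134]]])

```text
time: 30.55
ee_pos: [0.5159, -0.1655, 0.1912]
tcp_rot: [-180.0, -0.4, 151.7]
wrist_force: [1.2, -0.8, 1.2]
opening: 0.04
```

Emit:
servo_tool(motion=[[[17,-39,-1,0,0,-0.134],[0,0,0,0,0,0],[0,0,0,0,0,0]]])

```text
time: 30.85
ee_pos: [0.4836, -0.1913, 0.193]
tcp_rot: [180.0, -0.3, 158.8]
wrist_force: [0.4, 0.0, -0.1]
opening: 0.0398
```

```bash
python3 v.py v33 310 90 430 240; python3 plan.py .485 -.1925 .124 159
```

```text
side scale 3.33
t30.90 [ 0.4842 -0.1908  0.1931] [179.9  -0.3 158.8] [-22.   1.   2.  91.   0.  -0.] [ 0.8 -0.6  0.5] 0.0402
t30.90 pos [ 0.4842 -0.1908  0.1931] rot [179.95  -0.3  158.85] q6 -0 F [ 0.8 -0.6  0.5] open 0.0402 n 2
[-0.9, -0.7, 34.5, 0.0, -0.003, -0.001], [-0.8, -0.7, 34.5, 0.0, -0.003, -0.001],
```

View pics/v33.png

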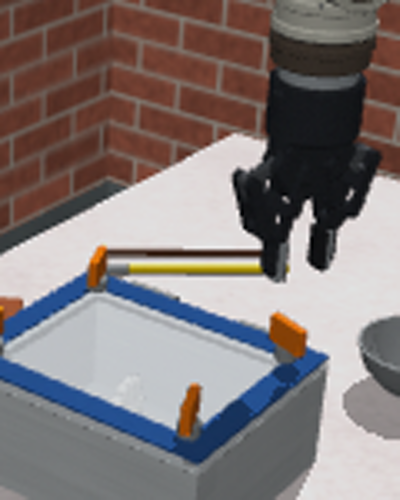

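Emit:
servo_tool(motion=[[[-1,-1,32,0,-0.003,0],[-1,-1,26,0,-0.003,0],[0,0,4,0,0,0],[0,0,0,0,0,0],[0,0,0,0,0,0]]])

```text
time: 31.4
ee_pos: [0.4861, -0.1931, 0.133]
tcp_rot: [180.0, 0.2, 159.0]
wrist_force: [0.2, 0.4, 0.6]
opening: 0.0403
```

```bash
python3 v.py v34 350 130 430 230; python3 plan.py .485 -.1925 .124 159
```

```text
side scale 5.0
t31.45 [ 0.4862 -0.1933  0.1333] [180.    0.2 158.9] [-22.   0.  -5.  84.   0.  -1.] [-0.3  0.2  0.1] 0.0401
t31.45 pos [ 0.4862 -0.1933  0.1333] rot [179.96   0.19 158.95] q6 -1 F [-0.3  0.2  0.1] open 0.0401 n 1
[1.4, 0.3, 9.3, 0.001, 0.003, -0.001],
```

View pics/v34.png

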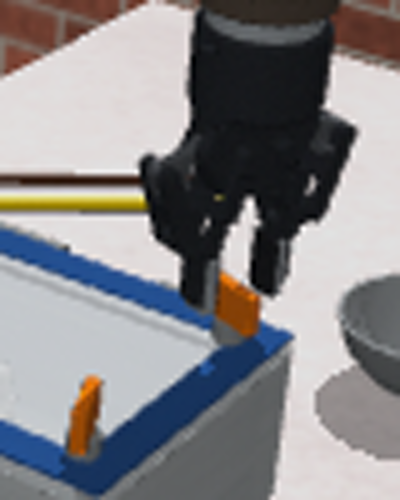

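Emit:
servo_tool(motion=[[[1,0,8,0,0,0],[0,0,0,0,0,0]]])

```text
time: 31.65
ee_pos: [0.4843, -0.1929, 0.1235]
tcp_rot: [180.0, 0.1, 158.9]
wrist_force: [-0.1, 0.2, 0.4]
opening: 0.0403
```

Emit:
servo_tool(motion=[[[0,0,0,0,0,0],[0,0,0,0,0,0],[0,0,0,0,0,0],[0,0,0,0,0,0],[0,0,0,0,0,0]]], gripper=0)

```text
time: 32.15
ee_pos: [0.485, -0.1922, 0.1244]
tcp_rot: [179.8, 0.1, 159.0]
wrist_force: [3.2, 6.4, 0.3]
opening: 0.0078
```

```bash
python3 v.py v35 350 130 430 230
```

```text
side scale 5.0
t32.20 [ 0.485  -0.1922  0.1244] [1.798e+02 1.000e-01 1.590e+02] [-22.   0.  -6.  83.   0.  -1.] [2.3 6.  1.3] 0.0081
```

View pics/v35.png

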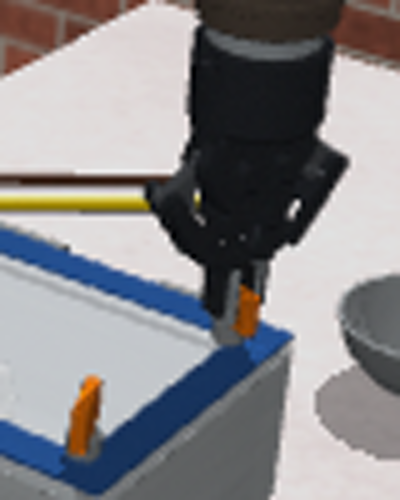

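Emit:
servo_tool(motion=[[[0,0,0,0,0,0.134],[0,0,0,0,0,0.134],[0,0,0,0,0,0.134],[0,0,0,0,0,0.134]]])

```text
time: 32.6
ee_pos: [0.4848, -0.1922, 0.1244]
tcp_rot: [179.8, 0.0, 127.9]
wrist_force: [1.5, 4.6, 2.1]
opening: 0.0078
```

Emit:
servo_tool(motion=[[[0,0,0,0,0,0.134],[0,0,0,0,0,0.134],[0,0,0,0,0,0],[0,0,0,0,0,0]]])

```text
time: 33.0
ee_pos: [0.4848, -0.1923, 0.1244]
tcp_rot: [179.8, -0.0, 112.9]
wrist_force: [1.7, 5.4, 2.3]
opening: 0.0081
```

Emit:
servo_tool(motion=[[[0,0,0,0,0,0],[0,0,0,0,0,0],[0,0,-20,0,0,0],[0,0,-45,0,0,0],[0,0,0,0,0,0]]], gripper=40)

```text
time: 33.5
ee_pos: [0.4858, -0.1939, 0.1945]
tcp_rot: [179.6, 0.4, 112.8]
wrist_force: [0.2, -0.8, 0.1]
opening: 0.0397
```

```bash
python3 v.py v36 270 140 430 240; python3 w.py; python3 plan.py .481 -.038 .194 113
```

```text
side scale 2.5
t33.55 [ 0.4854 -0.1937  0.1919] [179.7   0.3 112.8] [-22.   0.   1.  90.   0.  45.] [ 0.1  0.  -0.4] 0.0397
a pred [ 0.4806 -0.0386] meas [ 0.4813 -0.0384] n 31 dir 112.0 screw deg 69.7 rad 1.22 sd mm [ 2.2179 10.3436]
b pred [ 0.6845 -0.0325] meas [ 0.6854 -0.034 ] n 37 dir 113.5 screw deg 68.2 rad 1.19 sd mm [ 2.5962 11.3366]
c pred [ 0.689  -0.1864] meas [ 0.6899 -0.1889] n 36 dir 113.6 screw deg 68.1 rad 1.19 sd mm [ 2.5492 11.6057]
d hidden 2
33.6 [ 0.4848 -0.1934  0.19  ] [179.8158   0.1414 112.8499] [-22.   0.   1.  90.   0.  45.] [ 0.237  -0.5414 -0.2258]
t33.60 pos [ 0.4848 -0.1934  0.19  ] rot [1.7982e+02 1.4000e-01 1.1285e+02] q6 45 F [ 0.2 -0.5 -0.2] open 0.0400 n 4
[36.2, 14.2, -1.0, 0.001, 0.001, -0.001], [36.2, 14.2, -1.0, 0.001, 0.001, -0.001], [36.2, 14.3, -1.0, 0.001, 0.001, -0.001], [36.1, 14.3, -1.0, 0.001, 0.001, -0.001],
```

View pics/v36.png

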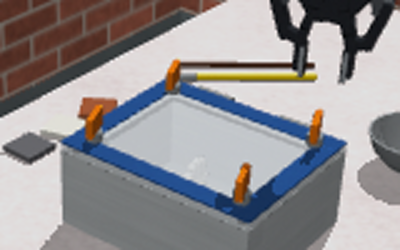

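Round one is done, with a, b and c at 1.19–1.22 rad by camera and d the same in the picture. Round two starts with a.

Emit:
servo_tool(motion=[[[36,14,-1,0,0,0],[36,14,-1,0,0,0],[36,14,-1,0,0,0],[36,14,-1,0,0,0],[0,0,0,0,0,0]]])

```text
time: 34.1
ee_pos: [0.4793, -0.0353, 0.192]
tcp_rot: [180.0, -0.0, 113.1]
wrist_force: [-0.1, -0.6, 0.6]
opening: 0.0404
```

Emit:
servo_tool(motion=[[[0,0,0,0,0,0]]])

```text
time: 34.2
ee_pos: [0.4796, -0.0381, 0.192]
tcp_rot: [180.0, 0.0, 113.0]
wrist_force: [0.9, -0.1, -0.6]
opening: 0.0396
```

```bash
python3 plan.py .481 -.038 .124 113
```

```text
t34.20 pos [ 0.4796 -0.0381  0.192 ] rot [1.7997e+02 3.0000e-02 1.1297e+02] q6 62 F [ 0.9 -0.1 -0.6] open 0.0396 n 2
[-0.2, 0.6, 34.0, 0.0, 0.0, -0.0], [-0.2, 0.6, 34.0, 0.0, 0.0, -0.0],
```

Emit:
servo_tool(motion=[[[0,1,34,0,0,0],[0,0,30,0,0,0],[0,0,4,0,0,0],[0,0,0,0,0,0],[0,0,0,0,0,0]]])

```text
time: 34.7
ee_pos: [0.4815, -0.0388, 0.1262]
tcp_rot: [179.8, 0.1, 112.8]
wrist_force: [0.3, 0.0, 0.4]
opening: 0.0394
```

Emit:
servo_tool(motion=[[[0,0,0,0,0,0],[0,0,0,0,0,0],[0,0,0,0,0,0],[0,0,0,0,0,0],[0,0,0,0,0,0]]], gripper=0)

```text
time: 35.2
ee_pos: [0.4813, -0.0384, 0.1261]
tcp_rot: [179.8, 0.1, 112.9]
wrist_force: [-1.7, -2.1, 6.1]
opening: 0.0076
```

```bash
python3 v.py v40 320 150 400 250;python3 -c "
from h import *;print(bot.get_obs()['torque'])"
```

```text
side scale 5.0
t35.25 [ 0.4813 -0.0384  0.1261] [1.798e+02 1.000e-01 1.129e+02] [ -5.  -5. -11.  84.  -0.  63.] [-1.4 -1.3  6. ] 0.0078
[-0.31782526  0.40934005 -0.00493569]
```

View pics/v40.png

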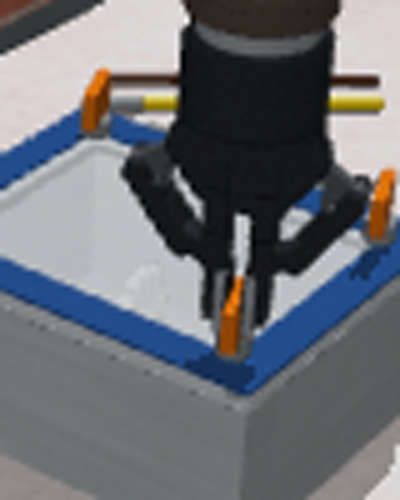

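Emit:
servo_tool(motion=[[[0,0,0,0,0,0.146],[0,0,0,0,0,0.146],[0,0,0,0,0,0.146],[0,0,0,0,0,0.146]]])

```text
time: 35.65
ee_pos: [0.481, -0.0385, 0.1261]
tcp_rot: [179.8, 0.0, 79.1]
wrist_force: [-3.5, -0.4, 6.2]
opening: 0.0078
```

Emit:
servo_tool(motion=[[[0,0,0,0,0,0.146],[0,0,0,0,0,0.146],[0,0,0,0,0,0.146],[0,0,0,0,0,0.146],[0,0,0,0,0,0.03]]])

```text
time: 36.15
ee_pos: [0.4808, -0.0383, 0.1261]
tcp_rot: [179.9, -0.1, 43.9]
wrist_force: [-4.7, 0.6, 7.8]
opening: 0.0077
```

Emit:
servo_tool(motion=[[[0,0,0,0,0,0.03],[0,0,0,0,0,0],[0,0,0,0,0,0]]])

```text
time: 36.45
ee_pos: [0.4808, -0.0383, 0.1261]
tcp_rot: [179.9, -0.1, 42.5]
wrist_force: [-5.1, -1.5, 8.2]
opening: 0.0079
```

```bash
python3 v.py v41 320 150 400 250;python3 -c "
from h import *;print(bot.get_obs()['torque'])"
```

```text
side scale 5.0
t36.50 [ 0.4808 -0.0383  0.1261] [ 1.799e+02 -1.000e-01  4.250e+01] [ -5.  -5. -11.  84.  -0. 133.] [-4.3 -2.   8.6] 0.0078
[-0.2509253   1.09205219  0.47929404]
```

View pics/v41.png

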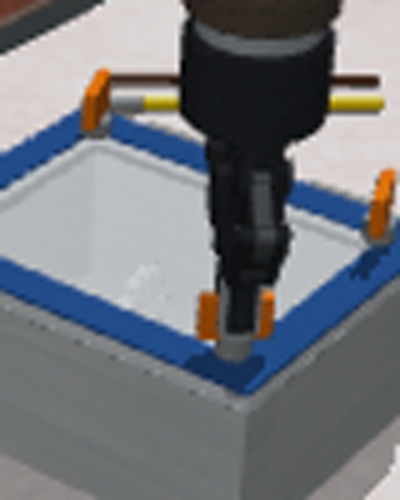

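The moment about z rose to 0.48 N m against 0.07 N m friction at 2.43 rad, so a is against its stop. On to c.

Emit:
servo_tool(motion=[[[0,0,0,0,0,0],[0,0,0,0,0,0],[0,0,-20,0,0,0],[0,0,-45,0,0,0],[0,0,0,0,0,0]]], gripper=40)

```text
time: 37.0
ee_pos: [0.4827, -0.0383, 0.1951]
tcp_rot: [179.6, -0.4, 42.5]
wrist_force: [1.0, -0.0, -0.2]
opening: 0.0398
```

```bash
python3 plan.py .689 -.187 .193 113
```

```text
t37.00 pos [ 0.4827 -0.0383  0.1951] rot [179.63  -0.36  42.51] q6 133 F [ 1.  -0.  -0.2] open 0.0398 n 9
[5.7, 27.7, 0.4, 0.001, -0.0, -0.137], [1.9, 28.2, 0.4, 0.001, -0.0, -0.137], [-2.0, 28.2, 0.4, 0.001, -0.0, -0.137], [-5.8, 27.7, 0.4, 0.001, -0.0, -0.137], [-9.5, 26.6, 0.3, 0.001, -0.0, -0.137],
[-13.0, 25.1, 0.3, 0.001, -0.0, -0.137], [-16.3, 23.1, 0.3, 0.001, -0.0, -0.137], [-19.3, 20.6, 0.3, 0.001, -0.0, -0.137], [-21.9, 17.8, 0.2, 0.001, -0.0, -0.137],
```

Emit:
servo_tool(motion=[[[6,28,0,0,0,-0.137],[2,28,0,0,0,-0.137],[-2,28,0,0,0,-0.137],[-6,28,0,0,0,-0.137],[-10,27,0,0,0,-0.137]]])

```text
time: 37.5
ee_pos: [0.5971, -0.1222, 0.1898]
tcp_rot: [179.9, -0.0, 82.1]
wrist_force: [0.6, 1.2, -0.0]
opening: 0.0401
```

Emit:
servo_tool(motion=[[[-13,25,0,0,0,-0.137],[-16,23,0,0,0,-0.137],[-19,21,0,0,0,-0.137],[-22,18,0,0,0,-0.137],[0,0,0,0,0,0]]])

```text
time: 38.0
ee_pos: [0.6901, -0.1885, 0.1871]
tcp_rot: [-180.0, -0.0, 113.3]
wrist_force: [1.0, -0.9, 0.3]
opening: 0.0402
```

Emit:
servo_tool(motion=[[[0,0,0,0,0,0],[0,0,0,0,0,0]]])

```text
time: 38.2
ee_pos: [0.6881, -0.1863, 0.1904]
tcp_rot: [179.9, 0.0, 113.1]
wrist_force: [0.1, 0.3, 0.0]
opening: 0.0399
```

```bash
python3 w.py; python3 plan.py .689 -.187 .124 113
```

```text
a pred [ 0.4806 -0.0386] meas [ 0.482  -0.0393] n 34 dir 44.0 screw deg 137.7 rad 2.4 sd mm [ 2.3489 10.6418]
b pred [ 0.6845 -0.0325] meas [ 0.6863 -0.0344] n 41 dir 113.1 screw deg 68.6 rad 1.2 sd mm [ 2.9648 11.1433]
c hidden 0
d hidden 0
38.25 [ 0.688  -0.1862  0.1908] [179.877    0.0526 113.1065] [-15.  28.  35.  96.   0.  52.] [-0.2542  0.2969  0.1946]
t38.25 pos [ 0.688  -0.1862  0.1908] rot [1.7988e+02 5.0000e-02 1.1311e+02] q6 52 F [-0.3  0.3  0.2] open 0.0401 n 2
[-0.5, 0.3, 33.4, 0.001, 0.0, 0.001], [-0.5, 0.3, 33.4, 0.001, 0.0, 0.001],
```

The camera reads a at 2.40 rad. Now c.

Emit:
servo_tool(motion=[[[-1,1,33,0,0,0],[0,0,29,0,0,0],[0,0,4,0,0,0],[0,0,0,0,0,0],[0,0,0,0,0,0]]])

```text
time: 38.75
ee_pos: [0.6902, -0.1872, 0.1267]
tcp_rot: [179.8, 0.1, 113.1]
wrist_force: [-0.1, -0.4, 0.7]
opening: 0.0397
```

Emit:
servo_tool(motion=[[[0,0,0,0,0,0],[0,0,0,0,0,0],[0,0,0,0,0,0],[0,0,0,0,0,0],[0,0,0,0,0,0]]], gripper=0)

```text
time: 39.25
ee_pos: [0.6894, -0.1877, 0.126]
tcp_rot: [179.9, 0.1, 113.1]
wrist_force: [-4.7, -1.4, 6.0]
opening: 0.0081
```

```bash
python3 v.py v42 290 120 370 210;python3 -c "
from h import *;print(bot.get_obs()['torque'])"
```

```text
side scale 5.0
t39.30 [ 0.6894 -0.1878  0.126 ] [1.799e+02 1.000e-01 1.131e+02] [-15.  27.  26.  89.  -0.  52.] [-6.  -0.6  5.6] 0.008
[-0.26550683  1.10523506  0.07128914]
```

View pics/v42.png

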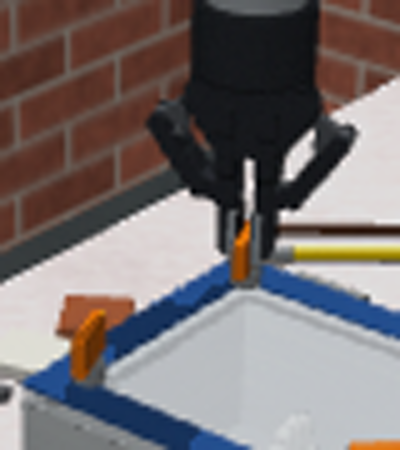

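Emit:
servo_tool(motion=[[[0,0,0,0,0,0.146],[0,0,0,0,0,0.146],[0,0,0,0,0,0.146],[0,0,0,0,0,0.146]]])

```text
time: 39.7
ee_pos: [0.6888, -0.1879, 0.126]
tcp_rot: [179.9, 0.1, 79.3]
wrist_force: [-8.3, -1.4, 6.5]
opening: 0.0081
```

Emit:
servo_tool(motion=[[[0,0,0,0,0,0.146],[0,0,0,0,0,0.146],[0,0,0,0,0,0.146],[0,0,0,0,0,0.146],[0,0,0,0,0,0.03]]])

```text
time: 40.2
ee_pos: [0.6883, -0.1877, 0.126]
tcp_rot: [180.0, 0.0, 44.2]
wrist_force: [-10.7, -0.7, 8.4]
opening: 0.0076
```

Emit:
servo_tool(motion=[[[0,0,0,0,0,0.03],[0,0,0,0,0,0],[0,0,0,0,0,0]]])

```text
time: 40.5
ee_pos: [0.6883, -0.1877, 0.1259]
tcp_rot: [180.0, 0.0, 42.8]
wrist_force: [-10.8, 0.0, 8.8]
opening: 0.0083
```

```bash
python3 v.py v43 290 120 370 210;python3 -c "
from h import *;print(bot.get_obs()['torque'])"
```

```text
side scale 5.0
t40.55 [ 0.6883 -0.1877  0.1259] [180.    0.   42.8] [-15.  27.  26.  89.  -0. 122.] [-12.1  -0.9   8.1] 0.0079
[-0.21428947  2.32689358  0.38487261]
```

View pics/v43.png

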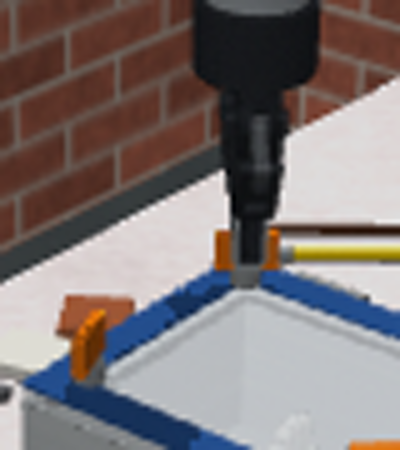

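c is at its stop (2.42 rad, moment up to 0.38 N m). On to b.

Emit:
servo_tool(motion=[[[0,0,0,0,0,0],[0,0,0,0,0,0],[0,0,-20,0,0,0],[0,0,-45,0,0,0],[0,0,0,0,0,0]]], gripper=40)

```text
time: 41.05
ee_pos: [0.6914, -0.1876, 0.1962]
tcp_rot: [179.5, -0.4, 42.8]
wrist_force: [1.9, 0.0, 1.8]
opening: 0.0401
```

```bash
python3 plan.py .685 -.033 .192 113
```

```text
t41.05 pos [ 0.6914 -0.1876  0.1962] rot [179.49  -0.36  42.79] q6 122 F [1.9 0.  1.8] open 0.0401 n 9
[11.1, -13.1, 0.4, 0.001, -0.0, -0.136], [12.8, -11.5, 0.4, 0.001, -0.0, -0.136], [14.3, -9.6, 0.4, 0.001, -0.0, -0.136], [15.4, -7.6, 0.5, 0.001, -0.0, -0.136], [16.3, -5.4, 0.5, 0.001, -0.0, -0.136],
[16.9, -3.2, 0.5, 0.001, -0.0, -0.136], [17.2, -0.8, 0.5, 0.001, -0.0, -0.136], [17.1, 1.5, 0.5, 0.001, -0.0, -0.136], [16.8, 3.8, 0.5, 0.001, -0.0, -0.136],
```

Emit:
servo_tool(motion=[[[11,-13,0,0,0,-0.136],[13,-11,0,0,0,-0.136],[14,-10,0,0,0,-0.136],[15,-8,0,0,0,-0.136],[16,-5,0,0,0,-0.136]]])

```text
time: 41.55
ee_pos: [0.6861, -0.1016, 0.1895]
tcp_rot: [179.8, -0.0, 82.1]
wrist_force: [-0.1, 0.0, 0.2]
opening: 0.0401
```

Emit:
servo_tool(motion=[[[17,-3,0,0,0,-0.136],[17,-1,0,0,0,-0.136],[17,2,0,0,0,-0.136],[17,4,0,0,0,-0.136],[0,0,0,0,0,0]]])

```text
time: 42.05
ee_pos: [0.684, -0.0314, 0.1896]
tcp_rot: [179.8, 0.0, 113.2]
wrist_force: [0.3, 0.2, 0.5]
opening: 0.0404
```

Emit:
servo_tool(motion=[[[0,0,0,0,0,0],[0,0,0,0,0,0]]])

```text
time: 42.25
ee_pos: [0.6838, -0.0341, 0.1894]
tcp_rot: [179.9, 0.1, 112.8]
wrist_force: [0.2, 0.1, -0.0]
opening: 0.0403
```

```bash
python3 w.py; python3 plan.py .685 -.033 .124 113
```

```text
a hidden 0
b hidden 0
c pred [ 0.689  -0.1864] meas [ 0.6898 -0.1891] n 36 dir 43.6 screw deg 138.1 rad 2.41 sd mm [ 2.7268 10.544 ]
d pred [ 0.4851 -0.1925] meas [ 0.4856 -0.194 ] n 35 dir 111.8 screw deg 69.9 rad 1.22 sd mm [ 2.3811 11.4276]
42.3 [ 0.6838 -0.0342  0.1893] [179.893    0.0523 112.7746] [-3. 24. 28. 94. -0. 64.] [-0.5055 -0.3834 -0.7719]
t42.30 pos [ 0.6838 -0.0342  0.1893] rot [1.7989e+02 5.0000e-02 1.1277e+02] q6 64 F [-0.5 -0.4 -0.8] open 0.0402 n 2
[0.4, 0.7, 32.7, 0.001, 0.0, -0.002], [0.4, 0.8, 32.7, 0.001, 0.0, -0.002],
```

Emit:
servo_tool(motion=[[[1,1,32,0,0,0],[0,0,29,0,0,0],[0,0,4,0,0,0],[0,0,0,0,0,0],[0,0,0,0,0,0]]])

```text
time: 42.8
ee_pos: [0.6849, -0.0325, 0.1262]
tcp_rot: [179.8, 0.1, 112.9]
wrist_force: [-0.3, 0.4, 0.2]
opening: 0.0398
```

Emit:
servo_tool(motion=[[[0,0,0,0,0,0],[0,0,0,0,0,0],[0,0,0,0,0,0],[0,0,0,0,0,0],[0,0,0,0,0,0]]], gripper=0)

```text
time: 43.3
ee_pos: [0.6848, -0.0323, 0.1258]
tcp_rot: [179.8, 0.1, 112.9]
wrist_force: [-1.3, -0.6, 5.8]
opening: 0.0076
```

```bash
python3 v.py v44 270 140 350 230;python3 -c "
from h import *;print(bot.get_obs()['torque'])"
```

```text
side scale 5.0
t43.35 [ 0.6848 -0.0323  0.1257] [1.798e+02 1.000e-01 1.129e+02] [-3. 23. 20. 87. -0. 64.] [-0.4 -0.8  5. ] 0.0082
[-0.13071852  0.22743236 -0.09811395]
```

View pics/v44.png

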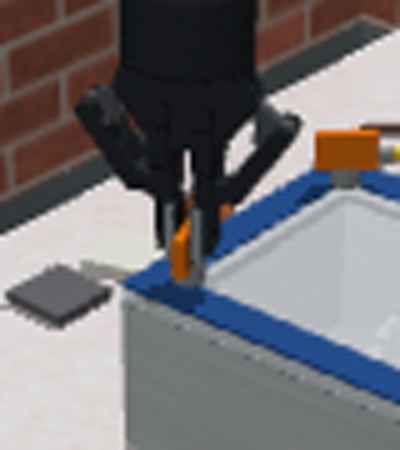

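Emit:
servo_tool(motion=[[[0,0,0,0,0,0.146],[0,0,0,0,0,0.146],[0,0,0,0,0,0.146],[0,0,0,0,0,0.146]]])

```text
time: 43.75
ee_pos: [0.6851, -0.0322, 0.1257]
tcp_rot: [179.7, -0.0, 79.1]
wrist_force: [-0.0, -0.8, 5.8]
opening: 0.0081
```

Emit:
servo_tool(motion=[[[0,0,0,0,0,0.146],[0,0,0,0,0,0.146],[0,0,0,0,0,0.146],[0,0,0,0,0,0.146],[0,0,0,0,0,0.03]]])

```text
time: 44.25
ee_pos: [0.6854, -0.0324, 0.1258]
tcp_rot: [179.8, -0.2, 44.1]
wrist_force: [3.5, -2.0, 5.4]
opening: 0.0078
```

Emit:
servo_tool(motion=[[[0,0,0,0,0,0.03],[0,0,0,0,0,0],[0,0,0,0,0,0]]])

```text
time: 44.55
ee_pos: [0.6854, -0.0324, 0.1257]
tcp_rot: [179.8, -0.2, 42.7]
wrist_force: [2.8, -1.7, 5.2]
opening: 0.0078
```

```bash
python3 v.py v45 270 140 350 230;python3 -c "
from h import *;print(bot.get_obs()['torque'])"
```

```text
side scale 5.0
t44.60 [ 0.6854 -0.0325  0.1257] [179.8  -0.2  42.7] [ -3.  23.  20.  87.  -0. 135.] [ 3.3 -2.9  6. ] 0.0082
[-0.42688953 -0.61649637  0.42666312]
```

View pics/v45.png

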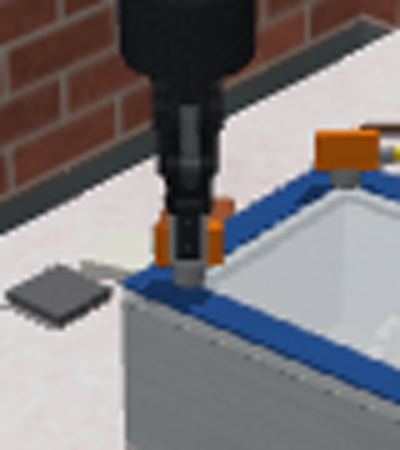

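b is home (moment 0.43 N m). Last is d.

Emit:
servo_tool(motion=[[[0,0,0,0,0,0],[0,0,0,0,0,0],[0,0,-20,0,0,0],[0,0,-45,0,0,0],[0,0,0,0,0,0]]], gripper=40)

```text
time: 45.1
ee_pos: [0.6854, -0.0321, 0.1953]
tcp_rot: [179.6, -0.4, 42.6]
wrist_force: [0.8, 0.5, 1.4]
opening: 0.0396
```

```bash
python3 plan.py .485 -.192 .192 112.9
```

```text
t45.10 pos [ 0.6854 -0.0321  0.1953] rot [179.65  -0.37  42.61] q6 135 F [0.8 0.5 1.4] open 0.0396 n 9
[-28.4, -2.0, 0.2, 0.001, -0.0, -0.136], [-27.9, -5.8, 0.2, 0.001, -0.0, -0.136], [-26.8, -9.6, 0.2, 0.001, -0.0, -0.136], [-25.3, -13.1, 0.2, 0.001, -0.0, -0.136], [-23.3, -16.5, 0.2, 0.001, -0.0, -0.136],
[-20.8, -19.5, 0.3, 0.001, -0.0, -0.136], [-18.0, -22.1, 0.3, 0.001, -0.0, -0.136], [-14.8, -24.3, 0.3, 0.001, -0.0, -0.136], [-11.4, -26.1, 0.3, 0.001, -0.0, -0.136],
```

Emit:
servo_tool(motion=[[[-28,-2,0,0,0,-0.136],[-28,-6,0,0,0,-0.136],[-27,-10,0,0,0,-0.136],[-25,-13,0,0,0,-0.136],[-23,-16,0,0,0,-0.136]]])

```text
time: 45.6
ee_pos: [0.5719, -0.1206, 0.1888]
tcp_rot: [179.9, -0.0, 81.9]
wrist_force: [0.3, 0.2, 0.0]
opening: 0.0402
```

Emit:
servo_tool(motion=[[[-21,-20,0,0,0,-0.136],[-18,-22,0,0,0,-0.136],[-15,-24,0,0,0,-0.136],[-11,-26,0,0,0,-0.136],[0,0,0,0,0,0]]])

```text
time: 46.1
ee_pos: [0.4817, -0.1922, 0.1892]
tcp_rot: [179.9, 0.0, 112.9]
wrist_force: [0.3, 0.4, 0.3]
opening: 0.0403
```

Emit:
servo_tool(motion=[[[0,0,0,0,0,0],[0,0,0,0,0,0]]])

```text
time: 46.3
ee_pos: [0.4842, -0.1905, 0.1888]
tcp_rot: [179.9, 0.0, 112.6]
wrist_force: [0.4, 0.9, 0.4]
opening: 0.0399
```

```bash
python3 w.py; python3 plan.py .485 -.1923 .124 112.9
```

```text
a pred [ 0.4806 -0.0386] meas [ 0.482  -0.0393] n 34 dir 44.0 screw deg 137.7 rad 2.4 sd mm [ 2.3489 10.6418]
b pred [ 0.6845 -0.0325] meas [ 0.6869 -0.0345] n 39 dir 43.1 screw deg 138.6 rad 2.42 sd mm [ 2.8524 10.5656]
c pred [ 0.689  -0.1864] meas [ 0.69   -0.1887] n 37 dir 44.8 screw deg 136.9 rad 2.39 sd mm [ 2.8197 10.4014]
d hidden 0
46.35 [ 0.4843 -0.1904  0.1887] [179.9027   0.0221 112.6639] [-21.   0.   1.  90.   0.  46.] [-0.0479 -0.4021 -0.3346]
t46.35 pos [ 0.4843 -0.1904  0.1887] rot [1.7990e+02 2.0000e-02 1.1266e+02] q6 46 F [-0.  -0.4 -0.3] open 0.0401 n 2
[-1.0, -0.1, 32.4, 0.001, 0.0, -0.002], [-1.0, -0.1, 32.4, 0.001, 0.0, -0.002],
```

Emit:
servo_tool(motion=[[[-1,0,32,0,0,0],[-1,0,28,0,0,0],[0,0,4,0,0,0],[0,0,0,0,0,0],[0,0,0,0,0,0]]])

```text
time: 46.85
ee_pos: [0.4854, -0.1926, 0.1264]
tcp_rot: [179.8, 0.1, 112.7]
wrist_force: [0.8, 0.3, 1.1]
opening: 0.0398
```

Emit:
servo_tool(motion=[[[0,0,0,0,0,0],[0,0,0,0,0,0],[0,0,0,0,0,0],[0,0,0,0,0,0],[0,0,0,0,0,0]]], gripper=0)

```text
time: 47.35
ee_pos: [0.4852, -0.1929, 0.1261]
tcp_rot: [179.8, 0.1, 112.7]
wrist_force: [-0.2, 1.0, 5.6]
opening: 0.0081
```

```bash
python3 v.py v46 350 130 430 230;python3 -c "
from h import *;print(bot.get_obs()['torque'])"
```

```text
side scale 5.0
t47.40 [ 0.4852 -0.1928  0.1261] [1.798e+02 1.000e-01 1.127e+02] [-22.   0.  -6.  83.   0.  46.] [ 0.5 -0.1  6.6] 0.0079
[ 0.12490793 -0.00255891  0.08490404]
```

View pics/v46.png

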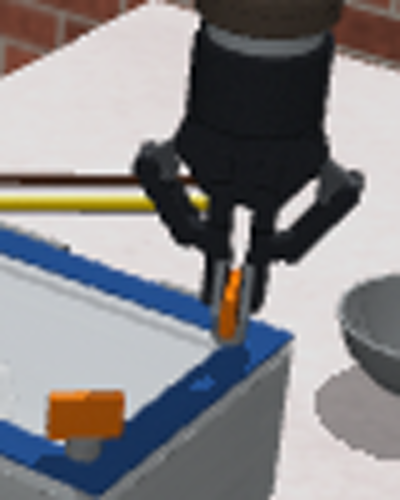

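Emit:
servo_tool(motion=[[[0,0,0,0,0,0.146],[0,0,0,0,0,0.146],[0,0,0,0,0,0.146],[0,0,0,0,0,0.146]]])

```text
time: 47.8
ee_pos: [0.4847, -0.1929, 0.1261]
tcp_rot: [179.8, 0.0, 78.9]
wrist_force: [-3.2, 0.7, 7.9]
opening: 0.0076
```

Emit:
servo_tool(motion=[[[0,0,0,0,0,0.146],[0,0,0,0,0,0.146],[0,0,0,0,0,0.146],[0,0,0,0,0,0.146],[0,0,0,0,0,0.03]]])

```text
time: 48.3
ee_pos: [0.4842, -0.1926, 0.1261]
tcp_rot: [179.9, -0.1, 43.7]
wrist_force: [-5.5, 2.0, 8.7]
opening: 0.0076
```

Emit:
servo_tool(motion=[[[0,0,0,0,0,0.03],[0,0,0,0,0,0],[0,0,0,0,0,0]]])

```text
time: 48.6
ee_pos: [0.4842, -0.1926, 0.1261]
tcp_rot: [179.9, -0.1, 42.4]
wrist_force: [-5.9, 1.0, 8.9]
opening: 0.0078
```

```bash
python3 v.py v47 350 130 430 230;python3 -c "
from h import *;print(bot.get_obs()['torque'])"
```

```text
side scale 5.0
t48.65 [ 0.4842 -0.1927  0.1261] [ 1.799e+02 -1.000e-01  4.240e+01] [-22.   0.  -6.  84.   0. 116.] [-6.2  1.5  9.3] 0.008
[0.33541867 1.17499899 0.54597256]
```

View pics/v47.png

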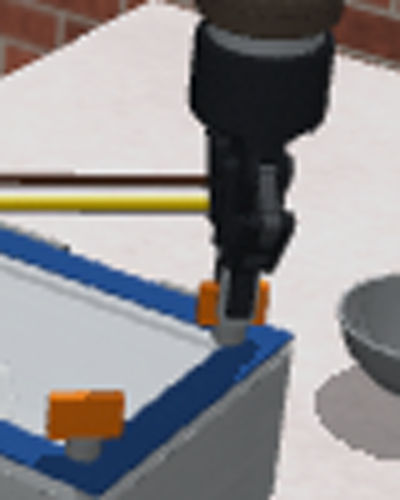

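d is home (moment 0.55 N m). Release, rise, and step back toward the base for a final look.

Emit:
servo_tool(motion=[[[0,0,0,0,0,0],[0,0,0,0,0,0],[0,0,-20,0,0,0],[0,0,-45,0,0,0],[0,0,-50,0,0,0]]], gripper=40)

```text
time: 49.15
ee_pos: [0.4837, -0.1925, 0.24]
tcp_rot: [-179.9, -0.0, 42.3]
wrist_force: [1.7, -1.4, 0.7]
opening: 0.0398
```

Emit:
servo_tool(motion=[[[-25,-25,0,0,0,0],[-25,-25,0,0,0,0],[-25,-25,0,0,0,0],[-20,-20,0,0,0,0],[0,0,0,0,0,0]]])

```text
time: 49.65
ee_pos: [0.3481, -0.1863, 0.2405]
tcp_rot: [179.9, -0.1, 42.3]
wrist_force: [1.1, -1.0, 0.7]
opening: 0.0398
```

```bash
python3 v.py v48 230 120 440 330 180 130 450 300; python3 w.py
```

```text
side scale 1.9
top scale 1.48
t49.75 [ 0.3503 -0.1867  0.24  ] [ 1.799e+02 -1.000e-01  4.230e+01] [-28. -16.  -8.  98.   0. 110.] [0.4 0.3 0.4] 0.0399
a pred [ 0.4806 -0.0386] meas [ 0.482  -0.0393] n 34 dir 44.0 screw deg 137.7 rad 2.4 sd mm [ 2.3489 10.6418]
b pred [ 0.6845 -0.0325] meas [ 0.6871 -0.0342] n 38 dir 42.3 screw deg 139.4 rad 2.43 sd mm [ 2.79   10.5398]
c pred [ 0.689  -0.1864] meas [ 0.6898 -0.1891] n 36 dir 43.6 screw deg 138.1 rad 2.41 sd mm [ 2.7268 10.544 ]
d pred [ 0.4851 -0.1925] meas [ 0.4844 -0.1942] n 34 dir 43.8 screw deg 137.9 rad 2.41 sd mm [ 2.36   10.7341]
49.8 [ 0.3507 -0.1866  0.2397] [179.889   -0.1002  42.3116] [-28. -16.  -8.  98.   0. 110.] [-0.3412 -0.1089 -0.4819]
```

View pics/v48.png

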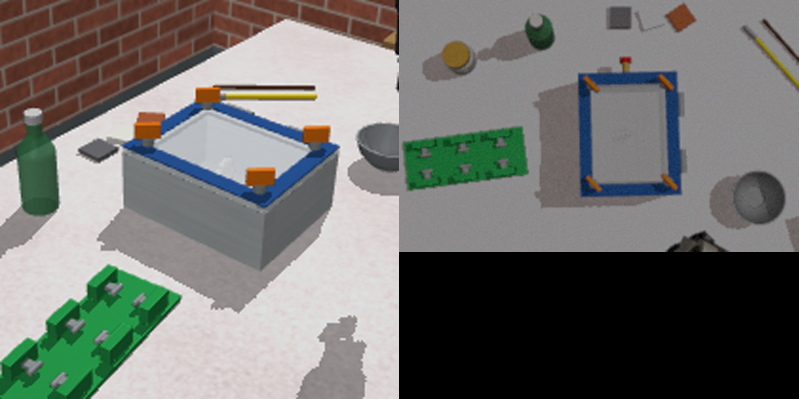

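The cover is shut with all four wings parallel at about 2.4 rad. The hand stands inside at (225,163) in the left view, the rack is empty, and the bottle, jar and bowl are in place. Handing in.

```bash
python3 -c "
from h import *
print(bot.job_done())"
```

```text
the job is handed in; nothing more can be done
None
```

The job is done and handed in at about 50 s of the 210 s allowed. No verdict was reported.

- **Hand:** Only one plaster hand was on the rack. I pulled it out of its clips and stood it upright in the chamber.
- **Cover:** I pushed the cover over and pressed it onto its gasket, with about 28 N at the end.
- **Screws:** I tightened them in the order a, c, b, d. The first round took all four to about 1.2 rad, and the second took them to their stops.

**Last checks:**
- The camera reads the screws at a 2.40, b 2.43, c 2.41 and d 2.41 rad, against 2.4 for fully tight. At each stop the wrist moment rose to 0.38–0.55 N m, well above the 0.07 N m friction.
- The cover is shut with the hand visible upright through it, and the rack is empty. By eye, the bottle, jar and bowl are where they were.

**What disagreed:**
- The closed fingertips stood at about the reported TCP height, not 19 mm ahead of it as the text says. I worked from the measured contact heights instead.
- Because of this the hand was gripped by its fingers rather than its palm, but it held.
- The two cameras differed by about 4 mm in y, which did not affect any grasp.

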